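# Send the tall block down the rocker chute

### The job

Clear the rocker chute's raised deck: lift off the white bottle left on it and stand it upright on the worktop. Then stand the taller of the two square aluminium blocks upright on the deck, midway across it and face square to the sill, let go, and push its upper part so that it tips over the sill onto the pivoting tray, whose tilt sends it down into the trough and which then swings back level. Keep the gripper off the tray, and leave the shorter block, the brown bottle and the small beaker standing where they are.

Things in the scene. Friction and masses are not known exactly. Their poses are not given: they have to be found in the camera images.
- tall_block_center (a point): Centre (half-way up) of the taller aluminium block: square section 50 x 50 mm, 120 mm tall, standing upright on the worktop, 0.35 to 0.7 kg. z along its height, x and y square to its side faces. A bottle stands close to one of its side faces, so the two faces beside that one are the ones with room for fingers.
- short_block_center (a point): Centre of the shorter aluminium block: the same 50 x 50 mm section but 75 mm tall. It must be left alone. x, y square to its side faces, z up.
- brown_bottle_center (a point): Centre (half-way up) of a loose brown screw-cap bottle, 54 mm diameter, 125 mm tall, standing upright. Leave it standing.
- white_bottle_center (a point): Centre (half-way up) of the loose white screw-cap bottle with a blue cap that stands on the deck at the start. 120 mm tall, 60 mm diameter up to about 75 mm, then a shoulder and a cap of 40 mm diameter over the top 20 mm; 0.2 kg. There is free worktop for it to the right (-y) of the deck, between deck and blocks.
- small_beaker_center (a point): Centre (half-way up) of a loose small glass beaker, 66 x 57 mm over the rim, 69 mm tall, standing close to the shorter block. Leave it standing.
- outlet (a point): Middle of the foot of a beige outlet box fixed on the worktop: 60 mm in world x, 120 mm in world y, 70 mm high. An obstacle, always in the same place.
- chute: The rocker chute, a steel stand fixed to the worktop; its place and yaw vary. Origin: on the worktop under the deck-side face of the sill, at mid width. Axes: +y is the way a block travels (deck, sill, tray, trough in that order), x across, z up; the points below share these axes.
- deck_mid (a point): Middle of the loading deck's flat top, 90 mm above the worktop; the deck is 140 mm wide (chute x) and 95 mm long (y), its far edge at the sill, 47.5 mm on in +y. Not slippery.
- sill_mid (a point): Middle of the sill's top edge: a fixed upright strip across the chute, 140 mm wide, 6 mm thick, standing 12 mm above the deck (top 102 mm above the worktop). The point is 3 mm beyond the deck-side face. A block pushed near its top toward chute +y has its foot stopped by the sill, pivots over it, is past balance at about 27 degrees and then falls by itself.
- tray_mid (a point): Middle of the tray's floor, moving with the tray. At rest it is 98 mm above the worktop and 80 mm beyond the sill's deck-side face; the floor is 103 mm wide between its 20 mm high side walls and 140 mm long (from 10 to 150 mm beyond that face). Polished, slippery.
- trough_mid (a point): Middle of the open trough's floor, 6 mm above the worktop, 223 mm beyond the sill's deck-side face. The trough is 142 mm wide inside, walls 49 mm high, end wall 59 mm; its inner end is 305 mm beyond that face. Slippery.
- tray (a joint): Angle of the tray about its pivot, rad: 0 = at rest, level; grows as its far end sinks, to a stop at 0.55. The pivot runs along the chute's x at y 0.030, z 0.085 in the chute's frame. A counterweight holds the empty tray at 0 and brings it back; the tall block lying on it tips it fully.

How it is judged:
By the outcome, as a careful person would: the job done as asked, in the order asked, and still so for the second after the job is handed in, with the robot touching nothing.
It also fails if it takes over 70 s, if anything falls off the work surface, if the arm or the gripper's body presses on something with over 40 N, if the wrist force passes 120 N, or if a joint passes its speed limit or range.

### The arm

A 7-joint arm with a two-finger parallel gripper is mounted at the origin on a cart in front of the work surface, level with it; the furniture and walls round the work are solid. World frame = base frame: x ahead of the robot, y to its left, z up, the work surface at z = 0. Lengths are in m, angles in degrees, forces in N, time in s.
With the tool pointing down it reaches from about 0.425 to 0.875 m from the base axis. Payload 4.7 kg.
Tool frame: the origin (TCP) lies on the centre line of the jaws, within the pads' length; the fingertips stand 11 mm ahead of it and the grasp point (between the pads) lies 8 mm behind it; z points along the fingers, y is the direction in which the jaws open and shut (so a half turn about z gives the same grasp; the last joint's range is limited). The gripper opens to 87 mm and grips with 3 to 60 N. Pads are 19 mm wide; open, the fingers measure 117 mm over their backs; the gripper's body (75 mm by 190 mm) begins 51 mm behind the grasp point.
Start: joints at [-68.864, 18.392, -4.016, 83.108, 1.295, 78.541, -3.26], TCP at [0.226, 0.61, 0.205] pointing down, gripper open.
Joint ranges: [-163.93, 163.93], [-17.29, 119.83], [-79.2, 71.16], [3.27, 140.29], [-89.18, 269.18], [5.43, 117.66], [-154.24, 154.24]. Speed limits (degrees/s): [147.25, 147.25, 180, 180, 180, 180, 180].

### API

Orientations are given as [roll, pitch, yaw] about the fixed x, y, z axes, in that order (R = Rz(yaw) Ry(pitch) Rx(roll)).
In Python, from cell import env gives the robot as it stands.
- The arm moves only by the tool servo_tool, never from a script. Its argument "moves" is text: rows parted by semicolons, each of 7 numbers parted by spaces: the shift along the tool's x, y, z as a fraction of full scale, then the turn, a rotation vector about the tool's x, y, z as a fraction of full scale, then the gripper's target within -1 to 1 (shut at 1, half-way at 0, fully open at -1). A call has 1 to 20 rows; each row shifts and turns the pose as measured when the row begins, along the tool's axes as they then stand; what a row does not reach is not made up. Full scale, the value 1, is 1000 mm for a shift and 0.5 rad for a turn. A row lasts 1/12 s, in which the tool goes at most 41.7 mm and 7.16 degrees, less where a joint would pass 70% of its speed; a pose out of reach is approached as far as the arm can. A call with a number of a shift or a turn outside -1 to 1 is refused whole. A call with a gripper value outside its range is refused whole. The fingers move at their own pace and stop on an object; "squeeze" is the grip in N (left out, the last holds). Time passes only in rows, so rows that do not move let the fingers close. It gives the time, the measured TCP pose, the force and the opening at its end, in the units of the state.
- env.get_obs(): the state, without advancing time (a new reading comes with each control period).
- env.read_camera(name): name is "scene" or "top"; returns a dict with "img" (420x560x3 uint8, red, green, blue), "range_z" (420x560 float32, m along the optical axis (not along the pixel's ray), 0 where there is no reading), "mtx" (3x3 intrinsics, pixels), "T" (4x4, takes a point from camera to world coordinates). Camera axes: x right, y up, looking along -z (the intrinsics and any distortion apply to the point x, -y, -z); pixel columns grow to the right and rows downward; lengths in m; the calibration is good to about 2 mm. A picture is of the moment at which its call begins.
- env.sign_off(): hands the job in, once; it reports no verdict.
The state is a dict: "time_s": time; "qpos": joint angles; "joint_velocities": joint speeds; "effort": joint torques, N m; "tool_pos": TCP position; "tool_rot": TCP orientation; "force": force on the tool from outside, world axes, zero at the start; "wrist_torque": the same for the moment, N m; "grip_width": finger opening in m.
Only numpy, scipy, OpenCV 4.12 (cv2) and the standard library are available. Lean on these libraries where they do the work, as an engineer would, in place of code of your own. Each camera call takes 0.05 s, during which the arm holds its last target.

## Working session

There is one attempt and no reset: what is moved stays moved. The work goes in short steps, Python scripts to look and compute and a tool call to move; the robot and the scene stay as the last step left them, time stands still between calls to the robot, and variables do not carry over. Pictures are saved under pics/ and viewed, and the job is handed in when it is done.

Besides the shell and the picture viewer there is one more tool, called after "Request:" as name(argument=value, ...) on one line, values as JSON. servo_tool: Moves the arm, as the interface text tells. Its arguments: {"type":"object","properties":{"moves":{"type":"string"},"squeeze":{"type":"number"}},"required":["moves"]}

```bash
mkdir -p pics; ls; cat > h.py <<'E'
import numpy as np, cv2
from cell import env
def snap(n):
    d=env.read_camera(n); np.savez(f'{n}.npz',**{k:d[k] for k in('img','range_z','mtx','T')})
    return d
def world(d):
    K=d['mtx'];z=d['range_z'];h,w=z.shape
    u,v=np.meshgrid(np.arange(w),np.arange(h))
    X=(u-K[0,2])/K[0,0]*z;Y=(v-K[1,2])/K[1,1]*z
    P=np.stack([X,-Y,-z],-1)
    return P@d['T'][:3,:3].T+d['T'][:3,3]
E
python3 - <<'E'
from h import *
for n in('scene','top'):
    d=snap(n); cv2.imwrite(f'pics/{n}0.png',d['img'][...,::-1]); print(n,d['mtx'].round(1).tolist(),d['T'].round(3).tolist())
print(env.get_obs())
E
```

```text
pics
scene [[443.1, 0.0, 278.2], [0.0, 443.1, 210.6], [0.0, 0.0, 1.0]] [[0.525, 0.593, -0.611, -0.169], [-0.851, 0.366, -0.377, -0.46], [0.0, 0.717, 0.697, 0.899], [0.0, 0.0, 0.0, 1.0]]
top [[445.0, 0.0, 278.3], [0.0, 445.0, 214.3], [0.0, 0.0, 1.0]] [[0.047, 0.979, -0.198, 0.258], [-0.999, 0.047, -0.006, -0.061], [0.004, 0.198, 0.98, 1.368], [0.0, 0.0, 0.0, 1.0]]
{'time_s': 0.1, 'qpos': array([-68.86202039,  18.43650084,  -4.01374849,  83.16987988,
         1.29476768,  78.54179549,  -3.26366586]), 'joint_velocities': array([ 0.02767174, -0.00951657,  0.05024135, -0.11840279, -0.0275853 ,
        0.00439527, -0.04223815]), 'effort': array([-1.62170741e-04, -4.92574060e+01, -4.05708086e-01, -3.13398457e+01,
       -6.40742504e-02,  3.95302288e-02,  9.93659546e-05]), 'tool_pos': array([0.22570351, 0.60897001, 0.2043343 ]), 'tool_rot': array([-1.79897040e+02,  5.93715953e-03,  1.59666260e+02]), 'force': array([ 0.41700997, -0.49366188, -0.80310315]), 'wrist_torque': array([-0.01018873,  0.0239142 , -0.03398839]), 'grip_width': 0.08681262611742205}
```

View pics/scene0.png

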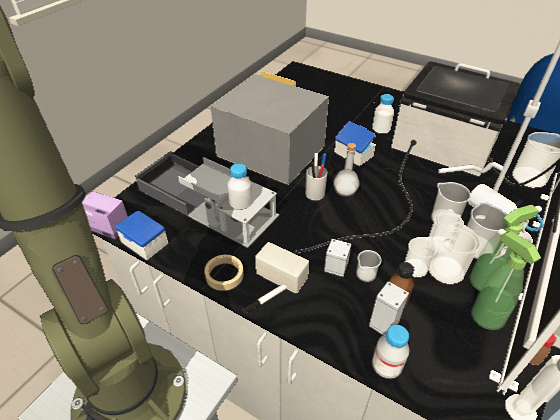

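View pics/top0.png

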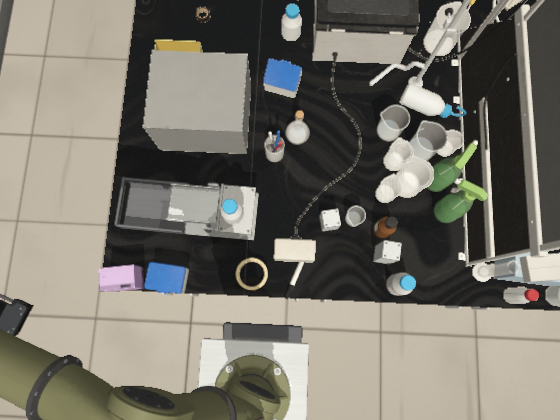

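```bash
python3 - <<'E'
from h import *
d=np.load('top.npz'); im=d['img'][...,::-1]
cv2.imwrite('pics/t_a.png',cv2.resize(im[170:250,105:270],None,fx=4.8,fy=4.8,interpolation=cv2.INTER_CUBIC))
cv2.imwrite('pics/t_b.png',cv2.resize(im[195:300,265:425],None,fx=5,fy=5,interpolation=cv2.INTER_CUBIC))
d=np.load('scene.npz'); im=d['img'][...,::-1]
cv2.imwrite('pics/s_a.png',cv2.resize(im[145:255,125:285],None,fx=5,fy=5,interpolation=cv2.INTER_CUBIC))
E
```

```text
(no output)
```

View pics/t_a.png

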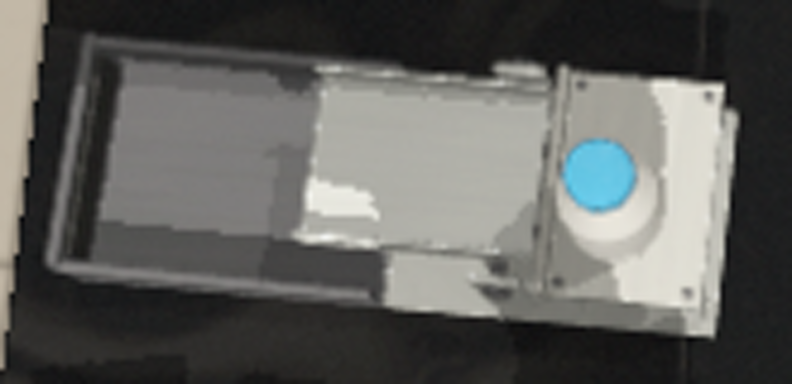

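View pics/t_b.png

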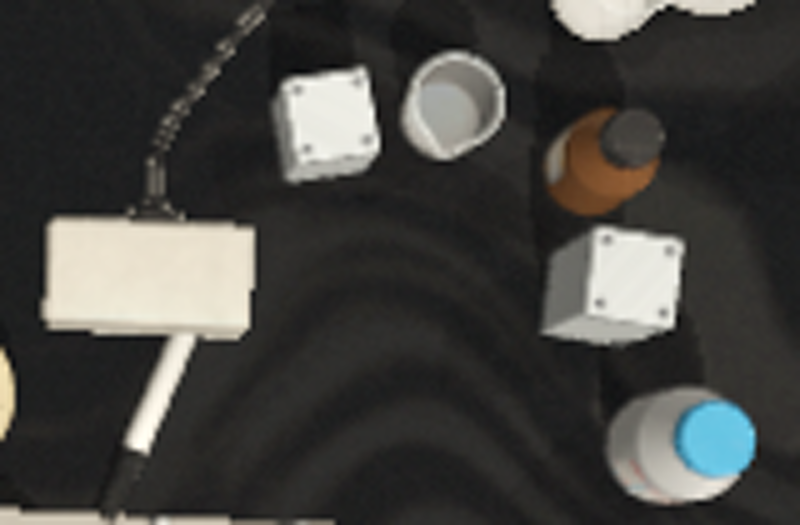

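View pics/s_a.png

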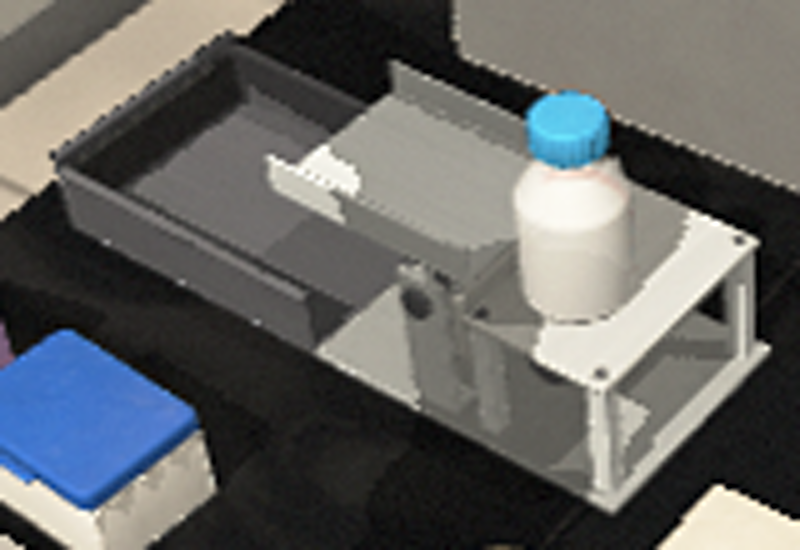

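```bash
python3 - <<'E'
from h import *
for n in('top','scene'):
    d=np.load(n+'.npz'); W=world(d); im=d['img'].astype(int)
    z=W[...,2]
    print(n)
    def rep(name,m,rect=True):
        # biggest component
        k,l,s,c=cv2.connectedComponentsWithStats(m.astype(np.uint8))
        if k<2: print(name,'none');return
        i=1+s[1:,4].argmax(); p=W[l==i]
        r=cv2.minAreaRect((p[:,:2]*1000).astype(np.float32))
        print(name,'n',s[i,4],'px',c[i].round(),'mean',p.mean(0).round(4),'rect',np.round(r[0],1),np.round(r[1],1),round(r[2],2))
    x,y=W[...,0],W[...,1]
    near=lambda cx,cy,r:(abs(x-cx)<r)&(abs(y-cy)<r)
    if n=='top':
        boxes={'tall':(376,240,402,264),'short':(318,207,343,232),'chute':(110,170,260,250),'brown':(372,215,400,241),'beak':(343,203,369,230),'outlet':(272,236,318,264)}
    else:
        boxes={'tall':(365,270,412,335),'short':(322,235,355,278),'chute':(125,145,285,255),'brown':(388,260,415,295),'beak':(354,245,382,282),'outlet':(250,240,312,294)}
    def box(b):
        m=np.zeros(z.shape,bool);a=boxes[b];m[a[1]:a[3],a[0]:a[2]]=1;return m
    rep('tall',box('tall')&(abs(z-.12)<.006))
    rep('short',box('short')&(abs(z-.075)<.006))
    rep('outlet',box('outlet')&(abs(z-.07)<.006))
    rep('deck',box('chute')&(abs(z-.09)<.004))
    rep('sill',box('chute')&(abs(z-.102)<.003))
    rep('cap',box('chute')&(abs(z-.21)<.006))
    rep('beak',box('beak')&(z>.05))
    rep('brown',box('brown')&(z>.11))
    rep('trough',box('chute')&(abs(z-.006)<.004))
E
```

```text
top
tall n 308 px [391. 250.] mean [ 0.4231 -0.3771  0.1187] rect [ 423.3 -377.6] [50.9 50.1] 82.85
short n 277 px [331. 218.] mean [ 0.5162 -0.2096  0.074 ] rect [ 516.6 -210.3] [50.3 50.1] 10.61
outlet n 786 px [295. 249.] mean [ 0.4186 -0.1067  0.0688] rect [ 418.7 -106.4] [119.6  59.9] 89.92
deck n 873 px [239. 209.] mean [0.5279 0.0633 0.0892] rect [527.   70.2] [ 98.  140.7] 87.31
sill n 16 px [220. 199.] mean [0.5521 0.1175 0.1012] rect [551.9 117.6] [ 4.6 36. ] 88.04
cap n 159 px [229. 206.] mean [0.5095 0.0775 0.2077] rect [509.4  77.3] [36.5 37.9] 73.58
beak n 110 px [357. 214.] mean [ 0.5309 -0.2857  0.0751] rect [ 412.3 -175.6] [ 54.5 382.2] 47.19
brown n 123 px [391. 222.] mean [ 0.5025 -0.376   0.1218] rect [ 503.3 -377. ] [32.9 31.4] 64.74
trough n 1909 px [166. 212.] mean [0.5246 0.2973 0.0052] rect [527.9 221.2] [422.7 143.3] 83.24
scene
tall n 504 px [393. 295.] mean [ 0.4223 -0.3783  0.1206] rect [ 423.5 -377.6] [50.9 50.6] 83.8
short n 349 px [339. 249.] mean [ 0.5159 -0.2115  0.0756] rect [ 517.4 -210.4] [53.1 50.2] 11.64
outlet n 991 px [282. 260.] mean [ 0.4178 -0.1093  0.0708] rect [ 420.7 -106.6] [ 63.6 121.1] 0.57
deck n 846 px [249. 204.] mean [0.5216 0.0569 0.0909] rect [529.2  69. ] [100.2 142.7] 86.47
sill n 588 px [210. 181.] mean [0.5337 0.196  0.1006] rect [529.  190.6] [157.1 118.5] 83.67
cap n 151 px [238. 169.] mean [0.5096 0.075  0.2096] rect [511.9  75.2] [37.5 40.7] 61.55
beak n 240 px [369. 259.] mean [ 0.5359 -0.2861  0.0615] rect [ 533.8 -285.9] [58.1 55.6] 30.22
brown n 206 px [406. 269.] mean [ 0.5005 -0.3786  0.1228] rect [ 503.3 -378.2] [33.4 33.3] 74.05
trough n 2579 px [212. 209.] mean [0.5186 0.1964 0.0065] rect [522.5 202.8] [454.6 188.5] 89.26
```

```bash
python3 - <<'E'
from h import *
for n in('top','scene'):
    d=np.load(n+'.npz'); W=world(d); x,y,z=W[...,0],W[...,1],W[...,2]
    m=(abs(z-.09)<.005)&(x>.44)&(x<.62)&(y>0)&(y<.125)
    p=W[m]
    print(n,m.sum())
    # along rows/cols in world bins: extremes
    def line(key,val,lo,hi,fn,step=.004):
        pts=[]
        for b in np.arange(lo,hi,step):
            s=(key>=b)&(key<b+step)
            if s.sum()>2: pts.append((b+step/2,fn(val[s])))
        pts=np.array(pts);
        for _ in range(3):
            c=np.polyfit(pts[:,0],pts[:,1],1);r=pts[:,1]-np.polyval(c,pts[:,0]);pts=pts[abs(r)<2*r.std()+1e-4]
        return np.degrees(np.arctan(c[0])).round(2),np.polyval(c,(lo+hi)/2).round(4),r.std().round(4)
    print('free edge y(x=.53)',line(p[:,0],p[:,1],.475,.585,np.min))
    print('sill edge y(x=.53)',line(p[:,0],p[:,1],.475,.585,np.max))
    print('x- edge at y=.06',line(p[:,1],p[:,0],.03,.09,np.min))
    print('x+ edge at y=.06',line(p[:,1],p[:,0],.03,.09,np.max))
    m=(z>.05)&(z<.06)&(x>.4)&(x<.66)&(y>.25)&(y<.45)
    p=W[m]; 
    print('wall x-',line(p[:,1],p[:,0],.28,.40,np.min),'wall x+',line(p[:,1],p[:,0],.28,.40,np.max))
    # bottle
    m=(z>.1)&(z<.19)&(x>.45)&(x<.6)&(y>0.02)&(y<.13); 
    q=W[m&(z>.11)&(z<.16)]
    if len(q)>20:
        A=np.c_[2*q[:,:2],np.ones(len(q))];s=np.linalg.lstsq(A,(q[:,:2]**2).sum(1),rcond=None)[0];print('bottle',s[:2],np.sqrt(s[2]+s[0]**2+s[1]**2),len(q))
E
```

```text
top 989
free edge y(x=.53) (np.float64(-2.76), np.float64(0.0223), np.float64(0.0008))
sill edge y(x=.53) (np.float64(-2.9), np.float64(0.1157), np.float64(0.0007))
x- edge at y=.06 (np.float64(1.67), np.float64(0.4575), np.float64(0.0008))
x+ edge at y=.06 (np.float64(2.53), np.float64(0.595), np.float64(0.0012))Traceback (most recent call last):
  File "<stdin>", line 23, in <module>
  File "<stdin>", line 15, in line
IndexError: too many indices for array: array is 1-dimensional, but 2 were indexed
```

```bash
cat >> h.py <<'E'
def state():
    o=env.get_obs(); print('t',round(o['time_s'],2),'pos',o['tool_pos'].round(4),'rot',o['tool_rot'].round(2),'F',o['force'].round(1),'w',round(o['grip_width'],4),'q',o['qpos'].round(0)); return o
def togo(x,y,z,yaw):
    from scipy.spatial.transform import Rotation as R
    o=state(); Rt=R.from_euler('xyz',o['tool_rot'],degrees=True)
    d=Rt.inv().apply(np.array([x,y,z])-o['tool_pos'])
    G=R.from_euler('xyz',[180,0,yaw],degrees=True)
    rv=(Rt.inv()*G).as_rotvec()
    print('shift mm',(d*1000).round(1),'norm',round(np.linalg.norm(d)*1000,1),'turn frac',(rv/.5).round(3))
E
python3 - <<'E'
from h import *
for n in('top',):
    d=np.load(n+'.npz'); W=world(d)
    for u,v in [(299,220),(297,228),(305,210),(320,195),(276,205),(252,262),(275,150),(258,200),(258,225),(200,152),(200,100),(402,285)]: print((u,v),W[v,u].round(3))
E
```

```text
(299, 220) [ 0.518 -0.118  0.011]
(297, 228) [ 0.49  -0.112  0.025]
(305, 210) [ 0.552 -0.136  0.004]
(320, 195) [ 0.604 -0.182 -0.004]
(276, 205) [ 0.565 -0.044 -0.005]
(252, 262) [ 0.382  0.021 -0.001]
(275, 150) [ 0.727 -0.033  0.054]
(258, 200) [0.577 0.013 0.001]
(258, 225) [0.498 0.009 0.   ]
(200, 152) [ 0.728  0.209 -0.002]
(200, 100) [0.816 0.184 0.192]
(402, 285) [ 0.327 -0.405  0.125]
```

Request:
servo_tool(moves="0 0 -0.04 0 0 0 -1;0 0 -0.04 0 0 0 -1;0 0 -0.03 0 0 0 -1;-0.03 -0.027 0 0 0 0 -1;-0.03 -0.027 0 0 0 0 -1;-0.03 -0.027 0 0 0 0 -1;-0.03 -0.027 0 0 0 0 -1;-0.03 -0.027 0 0 0 0 -1;-0.03 -0.027 0 0 0 0 -1;-0.03 -0.027 0 0 0 0 -1;-0.03 -0.027 0 0 0 0 -1;-0.03 -0.027 0 0 0 0 -1;-0.03 -0.027 0 0 0 0 -1;-0.03 -0.027 0 0 0 0 -1;-0.03 -0.027 0 0 0 0 -1")

```text
time_s: 1.35
tool_pos: [0.4509, 0.1736, 0.311]
tool_rot: [-179.2, -0.4, 160.9]
force: [1.4, 0.5, -0.6]
grip_width: 0.0872
```

Request:
servo_tool(moves="0 0 0 0 0 0.245 -1;0 0 0 0 0 0.245 -1;0 0 0 0 0 0.245 -1;0 0 0 0 0 0.245 -1;0 0 0 0 0 0.245 -1;0 0 0 0 0 0.245 -1;0 0 0 0 0 0.245 -1;0 0 0 0 0 0.245 -1;0 0 0 0 0 0.245 -1")

```text
time_s: 2.1
tool_pos: [0.4546, 0.1572, 0.3081]
tool_rot: [-179.0, 0.8, 96.2]
force: [0.2, 0.9, 0.3]
grip_width: 0.0876
```

```bash
python3 -c "
from h import *
togo(.5105,.077,.30,98)"
```

```text
t 2.1 pos [0.4546 0.1572 0.3081] rot [-179.02    0.81   96.24] F [0.2 0.9 0.3] w 0.0876 q [-40.  -4.  16.  96.   2.  89. -17.]
shift mm [-85.7  47.    8.5] norm 98.1 turn frac [-0.035  0.028 -0.062]
```

Request:
servo_tool(moves="-0.029 0.016 0.003 -0.035 0.028 -0.06 -1;-0.029 0.016 0.003 0 0 0 -1;-0.027 0.015 0.002 0 0 0 -1;0 0 0 0 0 0 -1")

```text
time_s: 2.43
tool_pos: [0.5121, 0.0783, 0.2985]
tool_rot: [-180.0, -0.0, 97.9]
force: [-0.2, -0.4, -0.3]
grip_width: 0.0873
```

```bash
python3 -c "
from h import *
togo(.5105,.0765,.202,98)
d=snap('scene');cv2.imwrite('pics/s1.png',cv2.resize(d['img'][60:260,125:385,::-1],None,fx=3,fy=3))"
```

```text
t 2.43 pos [0.5121 0.0783 0.2985] rot [-1.7997e+02 -3.0000e-02  9.7890e+01] F [-0.2 -0.4 -0.3] w 0.0873 q [-35.  -0.  23.  94.   0.  86.  -4.]
shift mm [-1.6 -1.7 96.5] norm 96.5 turn frac [-0.001 -0.001 -0.004]
```

View pics/s1.png

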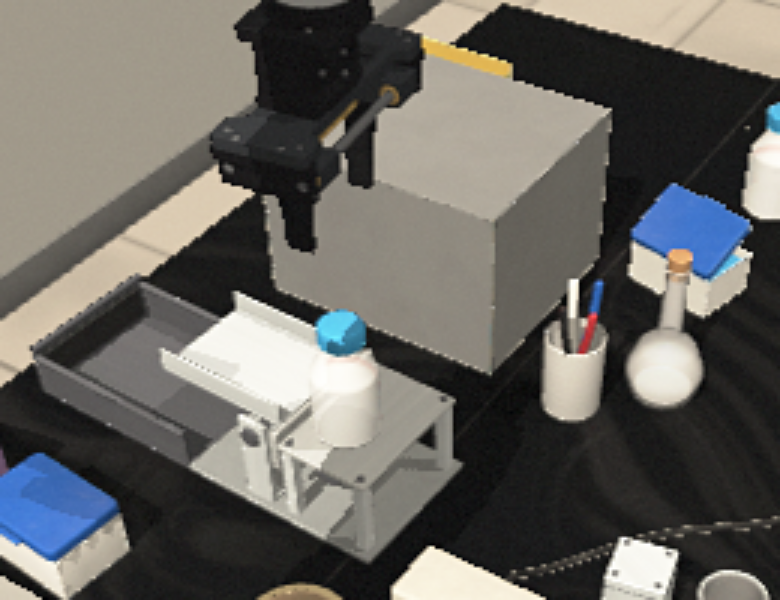

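The open gripper hangs over the white bottle (cap at crop (340,330)), jaws along world x. Descend and grip the cap.

Request:
servo_tool(moves="-0.001 -0.001 0.03 0 0 0 -1;0 0 0.03 0 0 0 -1;0 0 0.025 0 0 0 -1;0 0 0.012 0 0 0 -1;0 0 0.002 0 0 0 -1;0 0 0 0 0 0 -1")

```text
time_s: 2.98
tool_pos: [0.5077, 0.0846, 0.1955]
tool_rot: [-179.9, -0.3, 98.2]
force: [0.2, 0.5, 0.0]
grip_width: 0.0868
```

```bash
python3 -c "
from h import *
togo(.5105,.0765,.202,98)"
```

```text
t 2.98 pos [0.5077 0.0846 0.1955] rot [-179.87   -0.33   98.18] F [0.2 0.5 0. ] w 0.0868 q [-35.   2.  23. 104.  -1.  75.  -3.]
shift mm [-8.4  1.6 -6.5] norm 10.7 turn frac [-0.005 -0.012  0.006]
```

Request:
servo_tool(moves="-0.008 0.002 -0.006 0 -0.01 0 -1;0 0 0 0 0 0 -1")

```text
time_s: 3.15
tool_pos: [0.511, 0.0776, 0.2029]
tool_rot: [-179.9, -0.0, 98.3]
force: [0.4, -0.6, 1.1]
grip_width: 0.0868
```

```bash
python3 -c "
from h import *
togo(.5105,.0765,.202,98)"
```

```text
t 3.15 pos [0.511  0.0776 0.2029] rot [-1.7989e+02 -4.0000e-02  9.8310e+01] F [ 0.4 -0.6  1.1] w 0.0868 q [-34.   2.  23. 103.  -1.  76.  -2.]
shift mm [-1.  -0.6  0.9] norm 1.5 turn frac [-0.004 -0.001  0.011]
```

Request:
servo_tool(moves="-0.001 0 0.001 0 0 0 1;0 0 0 0 0 0 1;0 0 0 0 0 0 1;0 0 0 0 0 0 1;0 0 0 0 0 0 1;0 0 0 0 0 0 1;0 0 0 0 0 0 1;0 0 0 0 0 0 1", squeeze=20)

```text
time_s: 3.82
tool_pos: [0.514, 0.0771, 0.2067]
tool_rot: [179.6, -0.1, 98.3]
force: [0.1, 0.6, 0.5]
grip_width: 0.0418
```

Request:
servo_tool(moves="0 0 0 0 0 0 1;0 0 0 0 0 0 1;0 0 0 0 0 0 1")

```text
time_s: 4.07
tool_pos: [0.5138, 0.0772, 0.2065]
tool_rot: [179.7, -0.1, 98.3]
force: [0.6, -0.1, -0.5]
grip_width: 0.0221
```

```bash
python3 -c "
from h import *
state()
d=snap('scene');cv2.imwrite('pics/s2.png',cv2.resize(d['img'][110:230,165:305,::-1],None,fx=5,fy=5))"
```

```text
t 4.07 pos [0.5138 0.0772 0.2065] rot [ 1.7967e+02 -1.4000e-01  9.8290e+01] F [ 0.6 -0.1 -0.5] w 0.0221 q [-34.   2.  23. 102.  -1.  76.  -2.]
```

View pics/s2.png

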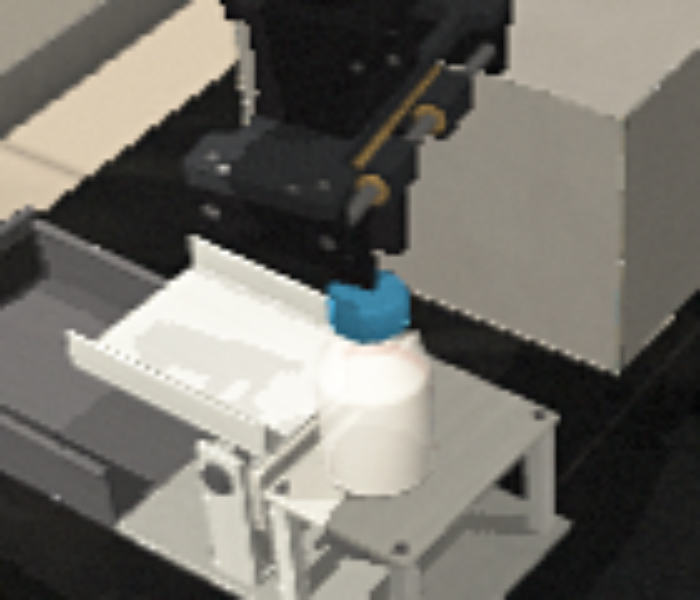

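```bash
python3 -c "
from h import *
for n in('scene','top'):
    d=snap(n);W=world(d);im=d['img'].astype(int)
    x,y,z=np.moveaxis(W,-1,0)
    m=(x>.44)&(x<.62)&(y>0)&(y<.14)&(z>.17)&(im[...,2]>im[...,0]+60)
    p=W[m];print(n,m.sum(),p.mean(0).round(4),p.min(0).round(4),p.max(0).round(4))
    t=p[p[:,2]>.203];print(cv2.minAreaRect((t[:,:2]*1000).astype(np.float32)))
    if n=='top': cv2.imwrite('pics/t2.png',cv2.resize(d['img'][150:260,170:300,::-1],None,fx=5,fy=5))
"
```

```text
scene 172 [0.5048 0.0707 0.2062] [0.4896 0.0561 0.1903] [0.5309 0.0949 0.2139]
((508.6041259765625, 72.94523620605469), (34.246864318847656, 36.76806640625), 56.09577560424805)<string>:7: RuntimeWarning: Mean of empty slice.
  ret = um.true_divide(
Traceback (most recent call last):
ValueError: zero-size array to reduction operation minimum which has no identity
```

```bash
python3 -c "
from h import *
state()
d=snap('scene');cv2.imwrite('pics/s3.png',cv2.resize(d['img'][130:190,205:285,::-1],None,fx=9,fy=9))
state()
d=snap('top');cv2.imwrite('pics/t2.png',cv2.resize(d['img'][150:260,170:300,::-1],None,fx=5,fy=5))"
```

```text
t 4.22 pos [0.5139 0.0771 0.2066] rot [ 1.7967e+02 -1.4000e-01  9.8290e+01] F [-0.1 -0.6  0.4] w 0.0096 q [-34.   2.  23. 102.  -1.  76.  -2.]
t 4.27 pos [0.5139 0.0771 0.2066] rot [ 1.7967e+02 -1.4000e-01  9.8290e+01] F [ 0.2 -0.   0.7] w 0.0056 q [-34.   2.  23. 102.  -1.  76.  -2.]
```

View pics/s3.png

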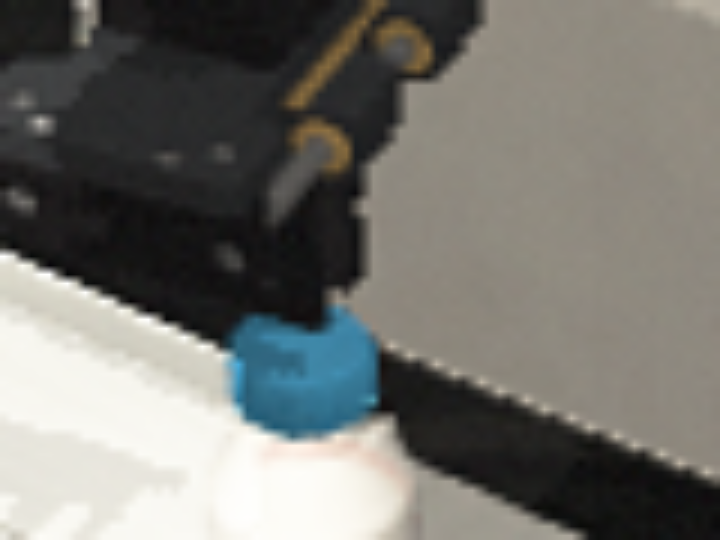

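View pics/t2.png

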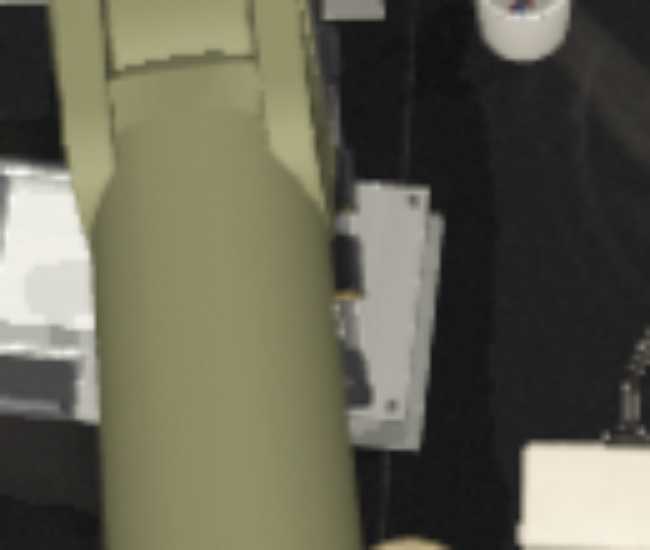

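```bash
python3 -c "
from h import *
d=np.load('scene.npz');W=world(d)
for v in range(150,172): print(v,[tuple(W[v,u].round(3)) for u in (234,237,240)], d['img'][v,237])
"
```

```text
150 [(np.float64(0.439), np.float64(0.026), np.float64(0.329)), (np.float64(0.461), np.float64(0.036), np.float64(0.312)), (np.float64(0.506), np.float64(0.062), np.float64(0.273))] [90 87 85]
151 [(np.float64(0.439), np.float64(0.027), np.float64(0.326)), (np.float64(0.462), np.float64(0.037), np.float64(0.308)), (np.float64(0.509), np.float64(0.065), np.float64(0.268))] [85 83 79]
152 [(np.float64(0.439), np.float64(0.027), np.float64(0.323)), (np.float64(0.46), np.float64(0.036), np.float64(0.307)), (np.float64(0.509), np.float64(0.065), np.float64(0.265))] [68 65 64]
153 [(np.float64(0.438), np.float64(0.026), np.float64(0.322)), (np.float64(0.498), np.float64(0.066), np.float64(0.269)), (np.float64(0.507), np.float64(0.064), np.float64(0.264))] [35 33 32]
154 [(np.float64(0.437), np.float64(0.026), np.float64(0.32)), (np.float64(0.5), np.float64(0.068), np.float64(0.263)), (np.float64(0.507), np.float64(0.064), np.float64(0.261))] [17 19 20]
155 [(np.float64(0.438), np.float64(0.027), np.float64(0.317)), (np.float64(0.498), np.float64(0.066), np.float64(0.262)), (np.float64(0.50
[... 2433 characters left out ...]
64(0.507), np.float64(0.077), np.float64(0.212)), (np.float64(0.513), np.float64(0.072), np.float64(0.21))] [ 65 137 170]
169 [(np.float64(0.502), np.float64(0.082), np.float64(0.211)), (np.float64(0.508), np.float64(0.077), np.float64(0.209)), (np.float64(0.508), np.float64(0.068), np.float64(0.212))] [ 47 102 128]
170 [(np.float64(0.499), np.float64(0.08), np.float64(0.21)), (np.float64(0.503), np.float64(0.074), np.float64(0.21)), (np.float64(0.507), np.float64(0.067), np.float64(0.21))] [ 45  99 122]
171 [(np.float64(0.496), np.float64(0.078), np.float64(0.21)), (np.float64(0.5), np.float64(0.071), np.float64(0.21)), (np.float64(0.504), np.float64(0.065), np.float64(0.21))] [ 59 126 157]
```

Request:
servo_tool(moves="0 0 -0.02 0 0 0 -1;0 0 0 0 0 0 -1;0 0 0 0 0 0 -1;0 0 0 0 0 0 -1;0 0 0 0 0 0 -1;0 0 0 0 0 0 -1;0 0 0 0 0 0 -1;0 0 0 0 0 0 -1;0 0 0 0 0 0 -1;0 0 0 0 0 0 -1;0 0 0 0 0 0 -1;0 0 0 0 0 0 -1;0 0 0 0 0 0 -1")

```text
time_s: 5.4
tool_pos: [0.5124, 0.0768, 0.2242]
tool_rot: [179.9, -0.1, 98.3]
force: [-0.4, 0.2, 0.3]
grip_width: 0.0816
```

```bash
python3 -c "
from h import *
state()
d=snap('scene');cv2.imwrite('pics/s4.png',cv2.resize(d['img'][100:190,185:285,::-1],None,fx=6,fy=6))
W=world(d)
x,y,z=np.moveaxis(W,-1,0);g=d['img'].max(-1)<60
m=g&(x>.42)&(x<.62)&(y>.0)&(y<.14)&(z>.2)&(z<.27)
for lo,hi in((.42,.5),(.5,.62)):
    p=W[m&(x>lo)&(x<hi)];print(len(p),np.percentile(p,[1,5,50,95,99],axis=0).round(3))
for b in np.arange(.2,.27,.005):
    p=W[m&(z>b)&(z<b+.005)&(x<.5)]; print(b.round(3),len(p),p.mean(0).round(3) if len(p) else '')
"
```

```text
t 5.4 pos [0.5124 0.0768 0.2242] rot [ 1.7991e+02 -9.0000e-02  9.8280e+01] F [-0.4  0.2  0.3] w 0.0816 q [-34.   1.  23. 101.  -1.  78.  -3.]
71 [[0.463 0.057 0.244]
 [0.463 0.058 0.246]
 [0.465 0.067 0.258]
 [0.467 0.078 0.269]
 [0.468 0.079 0.27 ]]
74 [[0.552 0.07  0.242]
 [0.552 0.071 0.244]
 [0.555 0.08  0.257]
 [0.56  0.09  0.268]
 [0.562 0.09  0.27 ]]
0.2 0 
0.205 0 
0.21 0 
0.215 0 
0.22 0 
0.225 0 
0.23 0 
0.235 0 
0.24 3 [0.465 0.072 0.244]
0.245 12 [0.465 0.066 0.247]
0.25 14 [0.465 0.069 0.252]
0.255 15 [0.465 0.068 0.258]
0.26 15 [0.465 0.068 0.263]
0.265 12 [0.464 0.066 0.268]
0.27 0
```

View pics/s4.png

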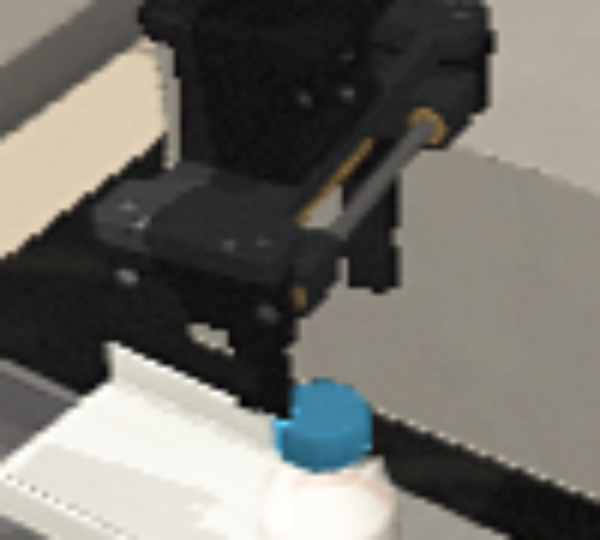

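Request:
servo_tool(moves="0 0 0.02 0 0 0 -1;0 0 0.02 0 0 0 -1;0 0 0 0 0 0 -1")

```text
time_s: 5.7
tool_pos: [0.5137, 0.0772, 0.1846]
tool_rot: [179.7, -0.1, 98.3]
force: [-1.4, -0.3, -0.3]
grip_width: 0.0869
```

```bash
python3 -c "
from h import *
togo(.5105,.077,.173,98)"
```

```text
t 5.7 pos [0.5137 0.0772 0.1846] rot [ 1.7968e+02 -1.4000e-01  9.8290e+01] F [-1.4 -0.3 -0.3] w 0.0869 q [-34.   3.  23. 104.  -1.  73.  -2.]
shift mm [ 0.2 -3.3 11.6] norm 12.1 turn frac [ 0.011 -0.005  0.01 ]
```

Request:
servo_tool(moves="0 -0.003 0.012 0 0 0 -1;0 0 0 0 0 0 -1;0 0 0 0 0 0 -1")

```text
time_s: 5.95
tool_pos: [0.5111, 0.0768, 0.1737]
tool_rot: [179.7, -0.1, 98.3]
force: [0.4, -0.5, 0.5]
grip_width: 0.0871
```

```bash
python3 -c "
from h import *
togo(.5105,.077,.173,98)
d=snap('scene');cv2.imwrite('pics/s5.png',cv2.resize(d['img'][120:210,185:285,::-1],None,fx=6,fy=6))"
```

```text
t 5.95 pos [0.5111 0.0768 0.1737] rot [ 1.7967e+02 -1.3000e-01  9.8280e+01] F [ 0.4 -0.5  0.5] w 0.0871 q [-34.   3.  23. 105.  -1.  72.  -2.]
shift mm [ 0.3 -0.6  0.7] norm 1.0 turn frac [ 0.011 -0.005  0.01 ]
```

View pics/s5.png

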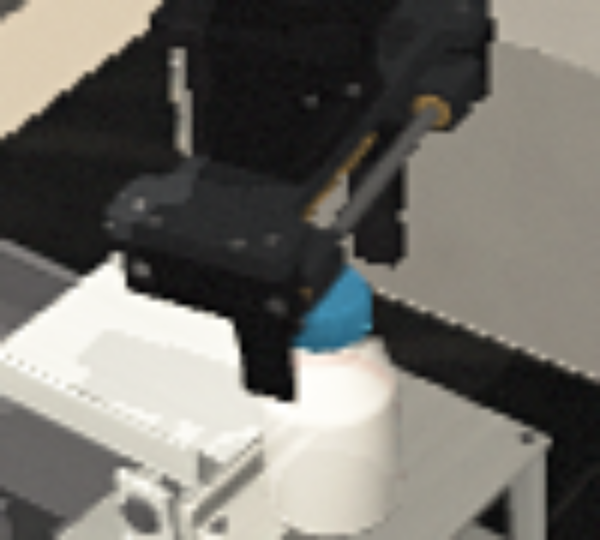

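Request:
servo_tool(moves="0 0 0 0 0 0 1;0 0 0 0 0 0 1;0 0 0 0 0 0 1;0 0 0 0 0 0 1;0 0 0 0 0 0 1;0 0 0 0 0 0 1;0 0 0 0 0 0 1;0 0 0 0 0 0 1;0 0 0 0 0 0 1;0 0 0 0 0 0 1;0 0 0 0 0 0 1;0 0 0 0 0 0 1", squeeze=20)

```text
time_s: 7.0
tool_pos: [0.5133, 0.0773, 0.178]
tool_rot: [179.4, -0.2, 98.3]
force: [0.7, 0.3, 0.1]
grip_width: 0.0398
```

Request:
servo_tool(moves="0 0 -0.015 0 0 0 1;0 0 -0.03 0 0 0 1;0 0 -0.03 0 0 0 1;0 0 -0.03 0 0 0 1;0 0 -0.02 0 0 0 1;0 0 0 0 0 0 1")

```text
time_s: 7.5
tool_pos: [0.5085, 0.076, 0.3022]
tool_rot: [-179.9, -0.1, 98.3]
force: [0.2, 0.6, -1.8]
grip_width: 0.0396
```

```bash
python3 -c "
from h import *
togo(.535,-.045,.31,98)
d=snap('scene');cv2.imwrite('pics/s6.png',cv2.resize(d['img'][90:250,125:325,::-1],None,fx=3.7,fy=3.7))"
```

```text
t 7.5 pos [0.5085 0.076  0.3022] rot [-1.7993e+02 -5.0000e-02  9.8270e+01] F [ 0.2  0.6 -1.8] w 0.0396 q [-35.  -1.  23.  94.   0.  87.  -3.]
shift mm [-123.5    8.8   -7.9] norm 124.1 turn frac [-0.002 -0.002  0.01 ]
```

View pics/s6.png

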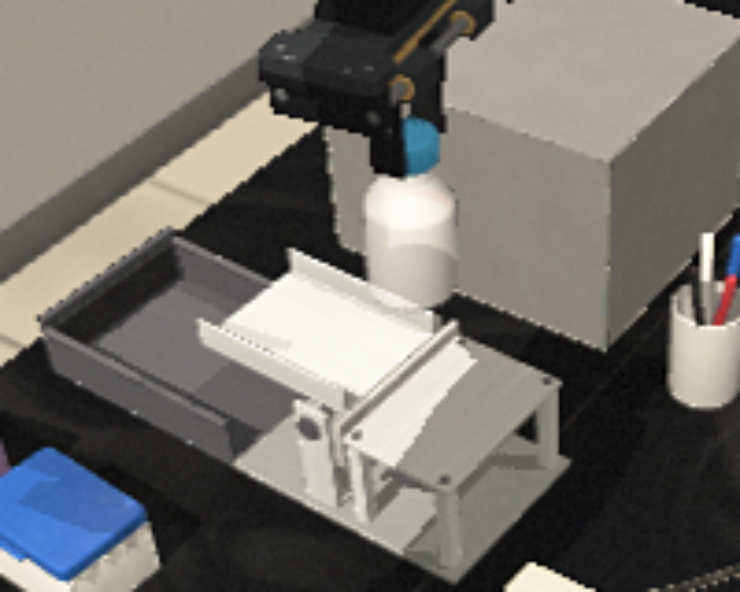

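Request:
servo_tool(moves="-0.03 0.002 0 0 0 0 1;-0.03 0.002 0 0 0 0 1;-0.03 0.002 0 0 0 0 1;-0.025 0.002 0 0 0 0 1;0 0 0 0 0 0 1;0 0 0 0 0 0 1")

```text
time_s: 8.05
tool_pos: [0.5288, -0.0387, 0.2876]
tool_rot: [-178.9, -0.1, 98.6]
force: [0.2, 1.6, -1.9]
grip_width: 0.0398
```

```bash
python3 -c "
from h import *
togo(.535,-.045,.098,98)"
```

```text
t 8.05 pos [ 0.5288 -0.0387  0.2876] rot [-1.7892e+02 -6.0000e-02  9.8610e+01] F [ 0.2  1.6 -1.9] w 0.0398 q [-28.   3.  30.  93.  -1.  86.  11.]
shift mm [ -7.4   8.8 189.5] norm 189.8 turn frac [-0.038 -0.002  0.021]
```

Request:
servo_tool(moves="-0.007 0.009 0.025 -0.038 0 0.02 1;0 0 0.03 0 0 0 1;0 0 0.03 0 0 0 1;0 0 0.03 0 0 0 1;0 0 0.025 0 0 0 1;0 0 0.015 0 0 0 1;0 0 0 0 0 0 1;0 0 0 0 0 0 1")

```text
time_s: 8.72
tool_pos: [0.5308, -0.0373, 0.1152]
tool_rot: [-179.3, -0.3, 98.4]
force: [0.2, 0.4, -1.2]
grip_width: 0.0394
```

```bash
python3 -c "
from h import *
togo(.535,-.045,.092,98)"
```

```text
t 8.72 pos [ 0.5308 -0.0373  0.1152] rot [-179.25   -0.27   98.36] F [ 0.2  0.4 -1.2] w 0.0394 q [-26.   9.  30. 107.  -5.  66.  14.]
shift mm [-8.4  3.3 23.1] norm 24.8 turn frac [-0.026 -0.009  0.013]
```

Request:
servo_tool(moves="-0.008 0.003 0.012 -0.026 -0.009 0.01 1;0 0 0 0 0 0 1;0 0 0.006 0 0 0 1;0 0 0 0 0 0 1")

```text
time_s: 9.05
tool_pos: [0.5357, -0.0417, 0.0986]
tool_rot: [179.9, -0.1, 98.3]
force: [-0.3, -0.1, -2.1]
grip_width: 0.0394
```

```bash
python3 -c "
from h import *
togo(.535,-.045,.09,98)
d=snap('scene');cv2.imwrite('pics/s7.png',cv2.resize(d['img'][120:260,185:325,::-1],None,fx=4,fy=4))"
```

```text
t 9.05 pos [ 0.5357 -0.0417  0.0986] rot [ 1.799e+02 -1.000e-01  9.828e+01] F [-0.3 -0.1 -2.1] w 0.0394 q [-26.  10.  30. 108.  -6.  64.  15.]
shift mm [-3.2 -1.2  8.6] norm 9.3 turn frac [ 0.004 -0.003  0.01 ]
```

View pics/s7.png

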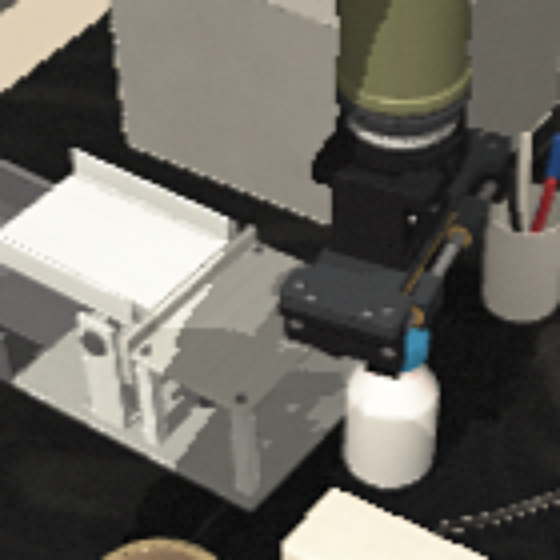

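Request:
servo_tool(moves="-0.003 0 0.006 0 0 0 1;0 0 0 0 0 0 1;0 0 0 0 0 0 1")

```text
time_s: 9.35
tool_pos: [0.5389, -0.0439, 0.0954]
tool_rot: [179.6, -0.1, 98.3]
force: [0.1, -0.7, -1.2]
grip_width: 0.0394
```

Request:
servo_tool(moves="0 0 0.003 0 0 0 1;0 0 0 0 0 0 1")

```text
time_s: 9.52
tool_pos: [0.5393, -0.0439, 0.0927]
tool_rot: [179.5, -0.1, 98.3]
force: [-0.2, 0.5, -1.5]
grip_width: 0.0399
```

Request:
servo_tool(moves="0 0 0.003 0 0 0 1;0 0 0 0 0 0 1")

```text
time_s: 9.68
tool_pos: [0.5394, -0.0438, 0.0895]
tool_rot: [179.5, -0.1, 98.3]
force: [0.4, -0.1, -2.6]
grip_width: 0.0395
```

Request:
servo_tool(moves="0 0 0.003 0 0 0 1;0 0 0 0 0 0 1")

```text
time_s: 9.85
tool_pos: [0.5409, -0.0432, 0.0883]
tool_rot: [179.3, -0.2, 98.4]
force: [0.5, 0.8, -1.3]
grip_width: 0.0393
```

Request:
servo_tool(moves="0 0 0.003 0 0 0 1;0 0 0 0 0 0 1")

```text
time_s: 10.02
tool_pos: [0.543, -0.0424, 0.0884]
tool_rot: [179.1, -0.3, 98.4]
force: [-0.6, -0.3, -2.6]
grip_width: 0.0401
```

Request:
servo_tool(moves="0 0 0.003 0 0 0 1;0 0 0 0 0 0 1")

```text
time_s: 10.18
tool_pos: [0.545, -0.0418, 0.0881]
tool_rot: [178.9, -0.3, 98.4]
force: [-0.5, -0.1, -2.3]
grip_width: 0.0398
```

```bash
python3 -c "
from h import *
o=state();print(o['qpos'].round(1))
d=snap('scene');W=world(d);im=d['img'].astype(int);x,y,z=np.moveaxis(W,-1,0)
m=(x>.48)&(x<.60)&(y>-.1)&(y<.02)&(z<.15)
b=m&(im[...,2]>im[...,0]+60);print('cap',W[b].max(0),W[b].min(0))
w=m&(im.min(-1)>150)&(z>-.01);p=W[w];print('white',p.min(0).round(3),p.max(0).round(3))
for v in range(225,250):
  r=[(u,W[v,u].round(3).tolist(),im[v,u].tolist()) for u in(283,)];print(v,r)
cv2.imwrite('pics/s8.png',cv2.resize(d['img'][180:260,245:325,::-1],None,fx=7,fy=7))"
```

```text
t 10.18 pos [ 0.545  -0.0418  0.0881] rot [178.86  -0.34  98.4 ] F [-0.5 -0.1 -2.3] w 0.0398 q [-25.  11.  30. 108.  -7.  62.  16.]
[-25.3  10.9  30.3 108.1  -6.9  61.6  16.1]
cap [ 0.55505158 -0.05209957  0.12312189] [ 0.53437675 -0.06257868  0.10467938]
white [ 0.511 -0.071  0.006] [0.59  0.019 0.096]
225 [(283, [0.518, -0.05, 0.069], [238, 233, 224])]
226 [(283, [0.516, -0.052, 0.068], [220, 213, 199])]
227 [(283, [0.516, -0.052, 0.064], [218, 211, 195])]
228 [(283, [0.518, -0.051, 0.058], [218, 212, 196])]
229 [(283, [0.519, -0.05, 0.054], [217, 211, 196])]
230 [(283, [0.517, -0.052, 0.053], [215, 208, 193])]
231 [(283, [0.517, -0.051, 0.048], [212, 205, 191])]
232 [(283, [0.516, -0.052, 0.046], [211, 206, 190])]
233 [(283, [0.517, -0.051, 0.04], [213, 203, 191])]
234 [(283, [0.518, -0.051, 0.035], [211, 204, 189])]
235 [(283, [0.517, -0.052, 0.033], [206, 199, 185])]
236 [(283, [0.517, -0.051, 0.029], [210, 203, 188])]
237 [(283, [0.516, -0.052, 0.026], [207, 201, 186])]
238 [(283, [0.516, -0.053, 0.023], [202, 195, 182])]
239 [(283, [0.516, -0.052, 0.019], [203, 198, 182])]
240 [(283, [0.518, -0.051, 0.012], [203, 196, 180])]
241 [(283, [0.515, -0.053, 0.012], [208, 201, 187])]
242 [(283, [0.521, -0.049, 0.0], [98, 95, 90])]
243 [(283, [0.518, -0.052, 0.001], [23, 22, 24])]
244 [(283, [0.512, -0.055, 0.003], [24, 24, 25])]
245 [(283, [0.511, -0.055, 0.001], [26, 27, 28])]
246 [(283, [0.51, -0.056, -0.001], [25, 24, 23])]
247 [(283, [0.505, -0.059, 0.001], [17, 18, 19])]
248 [(283, [0.505, -0.059, -0.002], [1, 2, 4])]
249 [(283, [0.448, -0.093, 0.069], [255, 251, 229])]
```

View pics/s8.png

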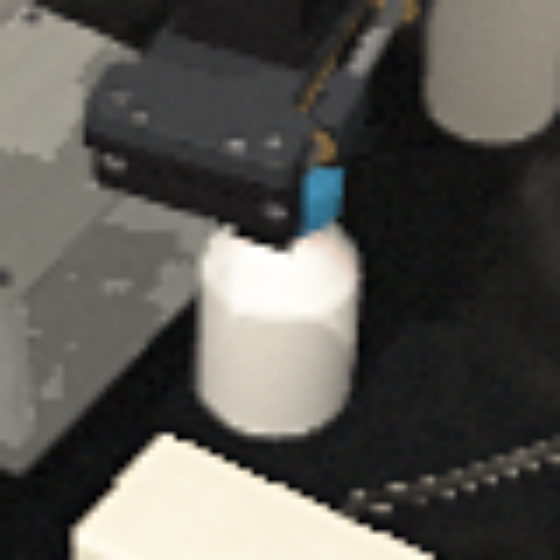

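```bash
python3 -c "
from h import *
togo(.542,-.043,.087,98)"
```

```text
t 10.23 pos [ 0.5449 -0.0419  0.0878] rot [178.86  -0.33  98.39] F [-0.   0.  -1.8] w 0.0395 q [-25.  11.  30. 108.  -7.  62.  16.]
shift mm [-0.7 -3.   0.8] norm 3.2 turn frac [ 0.04  -0.012  0.013]
```

Request:
servo_tool(moves="0 -0.002 0.001 0.04 -0.012 0 1;0 0 0 0 0 0 1;0 0 0.002 0 0 0 1;0 0 0 0 0 0 1")

```text
time_s: 10.57
tool_pos: [0.5455, -0.0421, 0.0879]
tool_rot: [179.8, 0.1, 98.4]
force: [0.4, -0.3, -2.2]
grip_width: 0.0396
```

Request:
servo_tool(moves="0 0 0.006 0 0 0 1;0 0 0.002 0 0 0 1")

```text
time_s: 10.73
tool_pos: [0.5468, -0.0428, 0.0842]
tool_rot: [179.8, 0.0, 98.4]
force: [-3.9, 0.8, 10.3]
grip_width: 0.0395
```

Contact with the worktop (+10 N). Release, then rise.

Request:
servo_tool(moves="0 0 0 0 0 0 -1;0 0 0 0 0 0 -1;0 0 0 0 0 0 -1;0 0 0 0 0 0 -1;0 0 0 0 0 0 -1;0 0 0 0 0 0 -1;0 0 0 0 0 0 -1")

```text
time_s: 11.32
tool_pos: [0.5438, -0.0438, 0.0808]
tool_rot: [-179.8, 0.1, 98.4]
force: [0.3, -1.0, 0.2]
grip_width: 0.0786
```

Request:
servo_tool(moves="0 0 -0.02 0 0 0 -1;0 0 -0.03 0 0 0 -1;0 0 -0.03 0 0 0 -1;0 0 -0.03 0 0 0 -1;0 0 -0.03 0 0 0 -1;0 0 -0.03 0 0 0 -1;0 0 -0.02 0 0 0 -1")

```text
time_s: 11.9
tool_pos: [0.5394, -0.0431, 0.271]
tool_rot: [-178.9, 0.1, 98.4]
force: [1.0, 0.1, 0.4]
grip_width: 0.0872
```

```bash
python3 -c "
from h import *
state()
d=snap('scene');cv2.imwrite('pics/s9.png',cv2.resize(d['img'][120:340,125:425,::-1],None,fx=2.6,fy=2.6))"
```

```text
t 11.9 pos [ 0.5394 -0.0431  0.271 ] rot [-1.7887e+02  1.1000e-01  9.8360e+01] F [1.  0.1 0.4] w 0.0872 q [-27.   4.  31.  93.  -2.  84.  12.]
```

View pics/s9.png

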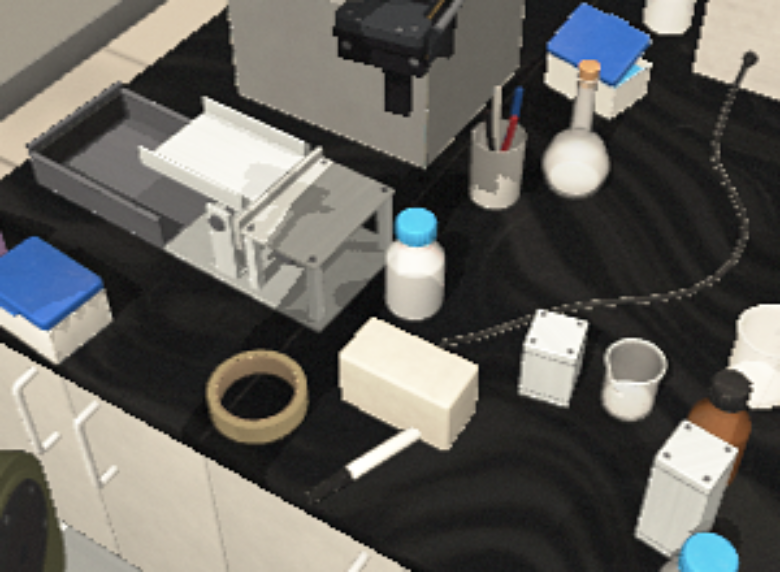

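Request:
servo_tool(moves="-0.035 -0.018 0 0 0 0.24 -1;-0.037 -0.013 0 0 0 0.24 -1;-0.038 -0.009 0 0 0 0.24 -1;-0.039 -0.004 0 0 0 0.24 -1;-0.039 0.001 0 0 0 0.24 -1;-0.039 0.006 0 0 0 0.24 -1;-0.037 0.011 0 0 0 0.24 -1;-0.036 0.015 0 0 0 0.24 -1;0 0 0 0 0 0.24 -1;0 0 0 0 0 0.24 -1;0 0 0 0 0 0.24 -1")

```text
time_s: 12.87
tool_pos: [0.4382, -0.3523, 0.2774]
tool_rot: [179.8, 0.4, 20.7]
force: [0.3, 0.3, 0.1]
grip_width: 0.0868
```

```bash
python3 -c "
from h import *
togo(.4233,-.3776,.2,-6.7)"
```

```text
t 12.87 pos [ 0.4382 -0.3523  0.2774] rot [179.83   0.4   20.72] F [0.3 0.3 0.1] w 0.0868 q [-10.   8.  51.  91.  -6.  84. -28.]
shift mm [-22.3  18.2  77.6] norm 82.7 turn frac [0.009 0.012 0.957]
```

Request:
servo_tool(moves="0 0 0 0 0 0.24 -1;0 0 0 0 0 0.24 -1;0 0 0 0 0 0.24 -1;0 0 0 0 0 0.24 -1;0 0 0 0 0 0 -1")

```text
time_s: 13.28
tool_pos: [0.4362, -0.354, 0.2755]
tool_rot: [179.7, 0.4, -7.9]
force: [0.1, -0.7, -0.5]
grip_width: 0.0865
```

```bash
python3 -c "
from h import *
togo(.4233,-.3776,.2,-6.7)
d=snap('top');cv2.imwrite('pics/t3.png',cv2.resize(d['img'][195:300,265:425,::-1],None,fx=5,fy=5))
W=world(d);x,y,z=np.moveaxis(W,-1,0);m=(d['img'].max(-1)<70)&(abs(x-.42)<.1)&(abs(y+.377)<.12)&(z>.27)&(z<.33)
"
```

```text
t 13.28 pos [ 0.4362 -0.354   0.2755] rot [179.65   0.38  -7.94] F [ 0.1 -0.7 -0.5] w 0.0865 q [-12.   8.  54.  91.  -6.  84. -56.]
shift mm [-9.1 24.7 75.7] norm 80.2 turn frac [ 0.012  0.013 -0.043]
```

View pics/t3.png

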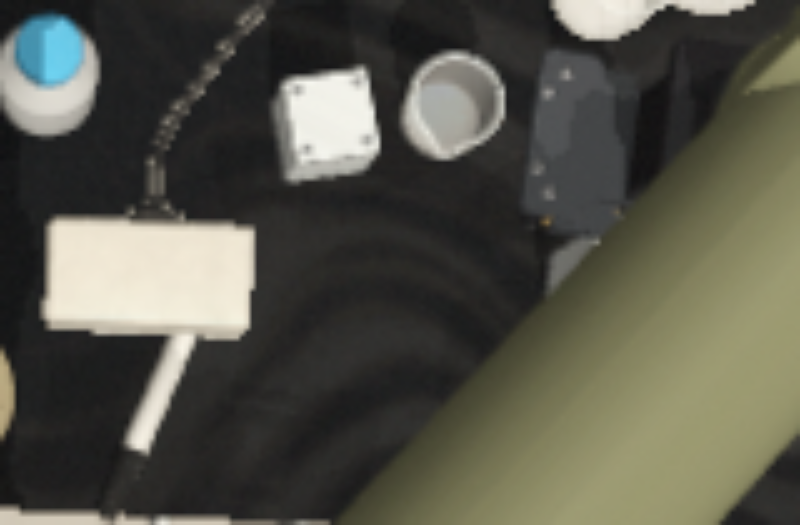

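Request:
servo_tool(moves="-0.009 0.025 0.01 0.012 0.013 -0.04 -1;0 0 0.025 0 0 0 -1;0 0 0.025 0 0 0 -1;0 0 0 0 0 0 -1;0 0 0 0 0 0 -1")

```text
time_s: 13.75
tool_pos: [0.4251, -0.3781, 0.2146]
tool_rot: [180.0, -0.2, -5.3]
force: [0.2, 0.2, 0.6]
grip_width: 0.0871
```

```bash
python3 -c "
from h import *
togo(.4233,-.3776,.15,-6.7)
d=snap('scene');cv2.imwrite('pics/s10.png',cv2.resize(d['img'][200:350,330:450,::-1],None,fx=4,fy=4))
W=world(d);x,y,z=np.moveaxis(W,-1,0);m=(d['img'].max(-1)<60)&(abs(x-.42)<.1)&(abs(y+.377)<.12)&(z>.2)&(z<.26)
p=W[m]
for b in np.arange(.2,.26,.005):
    q=p[(p[:,2]>b)&(p[:,2]<b+.005)]; print(b.round(3),len(q),q.min(0).round(3) if len(q) else '',q.max(0).round(3) if len(q) else '')
"
```

```text
t 13.75 pos [ 0.4251 -0.3781  0.2146] rot [ 1.7997e+02 -1.6000e-01 -5.2700e+00] F [0.2 0.2 0.6] w 0.0871 q [ -8.  11.  54.  96.  -9.  78. -48.]
shift mm [-2.  -0.3 64.6] norm 64.6 turn frac [ 0.001 -0.005  0.05 ]
0.2 0  
0.205 0  
0.21 0  
0.215 0  
0.22 0  
0.225 0  
0.23 11 [ 0.411 -0.429  0.231] [ 0.439 -0.328  0.235]
0.235 22 [ 0.41  -0.431  0.235] [ 0.438 -0.326  0.24 ]
0.24 24 [ 0.409 -0.43   0.24 ] [ 0.44  -0.326  0.245]
0.245 21 [ 0.409 -0.43   0.245] [ 0.437 -0.327  0.249]
0.25 23 [ 0.409 -0.43   0.25 ] [ 0.44  -0.326  0.255]
0.255 28 [ 0.409 -0.431  0.255] [ 0.441 -0.325  0.26 ]
```

View pics/s10.png

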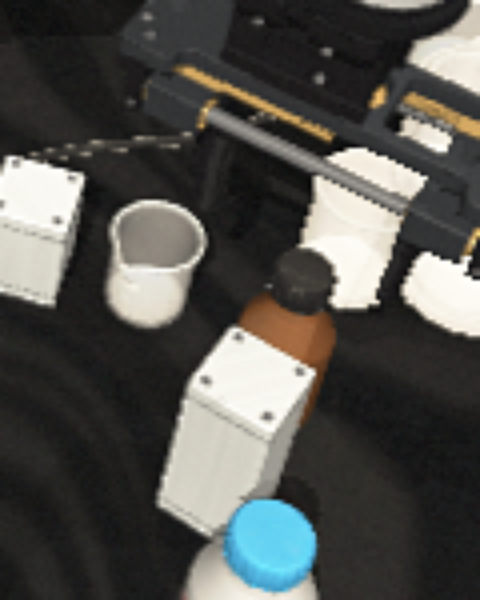

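Request:
servo_tool(moves="-0.002 0 0.03 0 0 0.05 -1;0 0 0.03 0 0 0 -1;0 0 0 0 0 0 -1;0 0 0 0 0 0 -1")

```text
time_s: 14.13
tool_pos: [0.4277, -0.3794, 0.1597]
tool_rot: [179.8, -0.7, -6.3]
force: [-0.1, -0.8, 0.0]
grip_width: 0.0872
```

```bash
python3 -c "
from h import *
togo(.4233,-.3776,.055,-6.7)"
```

```text
t 14.13 pos [ 0.4277 -0.3794  0.1597] rot [179.79  -0.65  -6.33] F [-0.1 -0.8  0. ] w 0.0872 q [ -7.  14.  54. 100. -12.  71. -47.]
shift mm [ -5.7  -1.7 104.7] norm 104.8 turn frac [ 0.007 -0.023  0.013]
```

Request:
servo_tool(moves="-0.006 -0.002 0.01 0.007 -0.023 0.013 -1;0 0 0.03 0 0 0 -1;0 0 0 0 0 0 -1")

```text
time_s: 14.38
tool_pos: [0.4252, -0.3781, 0.1242]
tool_rot: [179.9, -0.4, -6.5]
force: [-0.4, 1.1, -0.6]
grip_width: 0.0867
```

```bash
python3 -c "
from h import *
togo(.4233,-.3776,.055,-6.7)"
```

```text
t 14.38 pos [ 0.4252 -0.3781  0.1242] rot [179.86  -0.36  -6.53] F [-0.4  1.1 -0.6] w 0.0867 q [ -6.  16.  53. 103. -14.  68. -46.]
shift mm [-2.4 -0.4 69.2] norm 69.2 turn frac [ 0.005 -0.013  0.006]
```

Request:
servo_tool(moves="-0.003 0 0.02 0 -0.013 0 -1;-0.001 0 0.025 0 0 0 -1;-0.001 0 0.02 0 0 0 -1;0 0 0.005 0 0 0 -1;0 0 0 0 0 0 -1")

```text
time_s: 14.8
tool_pos: [0.4259, -0.3812, 0.0619]
tool_rot: [179.6, -0.6, -6.4]
force: [-0.1, -0.0, 0.7]
grip_width: 0.0871
```

```bash
python3 -c "
from h import *
togo(.4233,-.3776,.055,-6.7)"
```

```text
t 14.8 pos [ 0.4259 -0.3812  0.0619] rot [179.62  -0.56  -6.39] F [-0.1 -0.   0.7] w 0.0871 q [ -4.  20.  51. 106. -18.  61. -42.]
shift mm [-3.  -3.4  6.9] norm 8.2 turn frac [ 0.013 -0.019  0.011]
```

Request:
servo_tool(moves="-0.003 -0.003 0.007 0.013 -0.019 0.01 -1;0 0 0 0 0 0 -1;0 0 0 0 0 0 -1")

```text
time_s: 15.05
tool_pos: [0.4256, -0.3795, 0.059]
tool_rot: [179.9, -0.3, -6.7]
force: [-0.4, -0.0, 0.1]
grip_width: 0.0871
```

```bash
python3 -c "
from h import *
togo(.4233,-.3776,.055,-6.7)
d=snap('scene');cv2.imwrite('pics/s11.png',cv2.resize(d['img'][230:350,330:450,::-1],None,fx=5,fy=5))"
```

```text
t 15.05 pos [ 0.4256 -0.3795  0.059 ] rot [179.91  -0.25  -6.66] F [-0.4 -0.   0.1] w 0.0871 q [ -3.  21.  51. 106. -18.  61. -42.]
shift mm [-2.5 -1.6  4. ] norm 5.0 turn frac [ 0.003 -0.009  0.001]
```

View pics/s11.png

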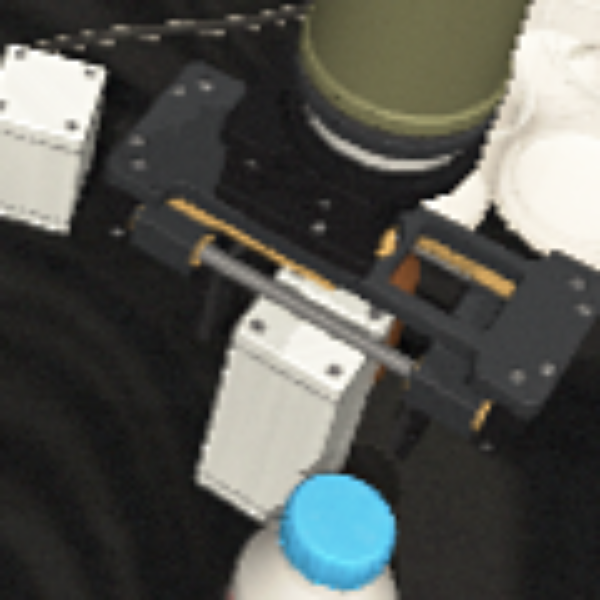

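Request:
servo_tool(moves="-0.002 -0.002 0.003 0 0 0 1;0 0 0.001 0 0 0 1;0 0 0.001 0 0 0 1;0 0 0.001 0 0 0 1;0 0 0.001 0 0 0 1;0 0 0.001 0 0 0 1;0 0 0.001 0 0 0 1;0 0 0 0 0 0 1;0 0 0 0 0 0 1", squeeze=45)

```text
time_s: 15.85
tool_pos: [0.4252, -0.3774, 0.0517]
tool_rot: [179.9, -0.5, -6.6]
force: [-0.8, 0.7, 0.9]
grip_width: 0.05
```

Request:
servo_tool(moves="0 0 -0.015 0 0 0 1;0 0 -0.025 0 0 0 1;0 0 -0.03 0 0 0 1;0 0 -0.03 0 0 0 1;0 0 -0.03 0 0 0 1;0 0 -0.03 0 0 0 1;0 0 -0.01 0 0 0 1;0 0 0 0 0 0 1")

```text
time_s: 16.52
tool_pos: [0.4183, -0.3722, 0.2182]
tool_rot: [-179.7, 0.6, -6.7]
force: [-0.2, 0.3, -4.5]
grip_width: 0.0495
```

```bash
python3 -c "
from h import *
togo(.527,.068,.22,-2.6)
d=snap('scene');cv2.imwrite('pics/s12.png',cv2.resize(d['img'][150:350,250:450,::-1],None,fx=3,fy=3))"
```

```text
t 16.52 pos [ 0.4183 -0.3722  0.2182] rot [-179.67    0.63   -6.71] F [-0.2  0.3 -4.5] w 0.0495 q [ -9.  10.  55.  96.  -9.  79. -50.]
shift mm [ 5.650e+01 -4.499e+02  1.000e-01] norm 453.5 turn frac [-0.012  0.022 -0.144]
```

View pics/s12.png

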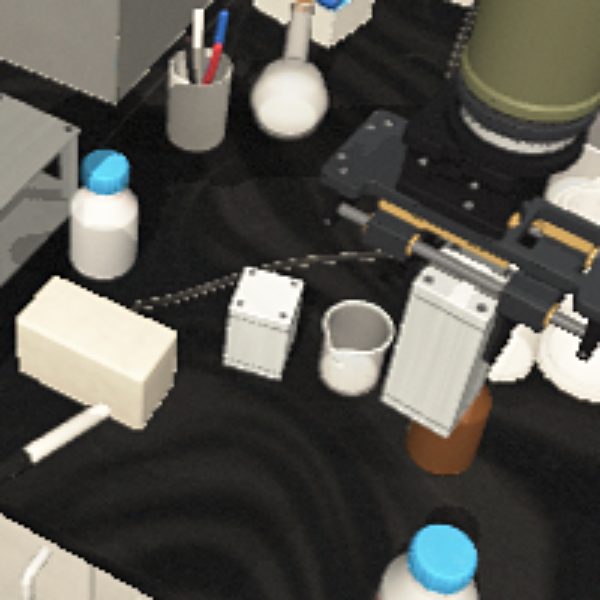

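Request:
servo_tool(moves="0 0 -0.02 -0.012 0.022 0 1;0.004 -0.035 -0.003 0 0 0 1;0.004 -0.035 -0.003 0 0 0 1;0.004 -0.035 -0.003 0 0 0 1;0.004 -0.035 -0.003 0 0 -0.03 1;0.004 -0.035 -0.003 0 0 -0.03 1;0.004 -0.035 -0.003 0 0 -0.03 1;0.004 -0.035 -0.003 0 0 -0.03 1;0 0 0 0 0 0 1")

```text
time_s: 17.32
tool_pos: [0.4625, -0.1191, 0.2351]
tool_rot: [-179.9, 1.9, -3.6]
force: [-0.1, 1.2, -3.5]
grip_width: 0.0496
```

```bash
python3 -c "
from h import *
togo(.527,.068,.24,-2.6)"
```

```text
t 17.32 pos [ 0.4625 -0.1191  0.2351] rot [-179.93    1.9    -3.61] F [-0.1  1.2 -3.5] w 0.0496 q [-30.  -4.  40. 104.   3.  81. -85.]
shift mm [  52.4 -190.8   -6.4] norm 198.0 turn frac [-0.003  0.066 -0.035]
```

Request:
servo_tool(moves="0.009 -0.033 -0.003 0 0.03 0 1;0.009 -0.033 -0.003 0 0.03 -0.03 1;0.009 -0.033 -0.002 0 0 0 1;0.009 -0.03 -0.002 0 0 0 1;0.007 -0.025 0 0 0 0 1;0 0 0 0 0 0 1;0 0 0 0 0 0 1")

```text
time_s: 17.9
tool_pos: [0.5054, 0.0394, 0.224]
tool_rot: [179.7, 1.8, -2.4]
force: [-0.1, -0.5, -4.4]
grip_width: 0.0499
```

```bash
python3 -c "
from h import *
togo(.527,.068,.24,-2.6)"
```

```text
t 17.9 pos [0.5054 0.0394 0.224 ] rot [179.7    1.75  -2.39] F [-0.1 -0.5 -4.4] w 0.0499 q [-38.   1.  31. 101.  -1.  80. -99.]
shift mm [ 19.9 -29.4 -16.8] norm 39.2 turn frac [0.01  0.061 0.007]
```

Request:
servo_tool(moves="0.012 -0.024 -0.005 0.01 0.06 0 1;0.012 -0.024 0 0 0 0 1;0 0 0 0 0 0 1;0 0 0 0 0 0 1")

```text
time_s: 18.23
tool_pos: [0.528, 0.0844, 0.2189]
tool_rot: [179.6, 0.8, -2.6]
force: [0.6, -1.7, -5.2]
grip_width: 0.0496
```

```bash
python3 -c "
from h import *
togo(.530,.0865,.165,-2.6)"
```

```text
t 18.23 pos [0.528  0.0844 0.2189] rot [179.65   0.77  -2.56] F [ 0.6 -1.7 -5.2] w 0.0496 q [ -40.    4.   29.   99.   -2.   78. -102.]
shift mm [ 2.7 -2.5 53.8] norm 53.9 turn frac [0.012 0.027 0.002]
```

Request:
servo_tool(moves="0.002 -0.002 0.01 0.012 0.027 0 1;0 0 0.02 0 0 0 1;0 0 0.015 0 0 0 1;0 0 0 0 0 0 1;0 0 0 0 0 0 1")

```text
time_s: 18.65
tool_pos: [0.5262, 0.0801, 0.1662]
tool_rot: [179.7, 0.5, -2.9]
force: [0.4, -0.2, -3.8]
grip_width: 0.0495
```

```bash
python3 -c "
from h import *
togo(.530,.0865,.150,-2.6)
d=snap('scene');cv2.imwrite('pics/s13.png',cv2.resize(d['img'][110:250,185:325,::-1],None,fx=4.2,fy=4.2))"
```

```text
t 18.65 pos [0.5262 0.0801 0.1662] rot [179.72   0.5   -2.88] F [ 0.4 -0.2 -3.8] w 0.0495 q [ -39.    6.   30.  103.   -3.   72. -102.]
shift mm [ 3.6 -6.7 16.1] norm 17.8 turn frac [ 0.01   0.017 -0.01 ]
```

View pics/s13.png

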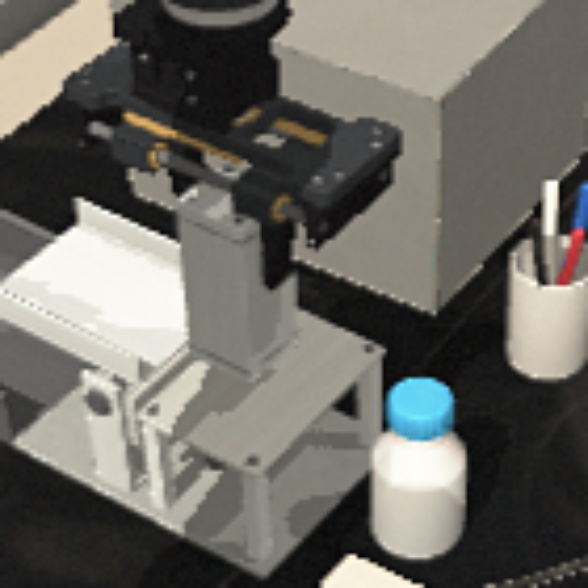

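```bash
cat > blk.py <<'E'
from h import *
def blk(d,zlo=.13,zhi=.16):
    W=world(d);P=W.copy()
    # normals by finite difference (smoothed)
    Ws=np.stack([cv2.GaussianBlur(W[...,i].astype(np.float32),(5,5),0) for i in range(3)],-1)
    dx=np.gradient(Ws,axis=1);dy=np.gradient(Ws,axis=0);n=np.cross(dx,dy);n/=np.linalg.norm(n,axis=-1,keepdims=True)+1e-9
    x,y,z=np.moveaxis(W,-1,0)
    m=(x>.46)&(x<.6)&(y>.02)&(y<.13)&(z>zlo)&(z<zhi)&(d['img'].min(-1)>70)
    for name,ax in(('-x face',0),('-y face',1)):
        s=m&(abs(n[...,ax])>.85)
        p=W[s]
        if len(p)<10: print(name,len(p));continue
        o=1-ax
        for _ in range(3):
            c=np.polyfit(p[:,o],p[:,ax],1);r=p[:,ax]-np.polyval(c,p[:,o]);p=p[abs(r)<2.5*r.std()+1e-5]
        cz=np.polyfit(p[:,2],p[:,ax]-c[0]*p[:,o],1)
        print(name,len(p),'slope deg',np.degrees(np.arctan(c[0])).round(2),'at',np.round(p[:,o].mean(),4),'val',np.polyval(c,p[:,o].mean()).round(4),'range',p[:,o].min().round(4),p[:,o].max().round(4),'tilt deg',np.degrees(np.arctan(cz[0])).round(2))
E
python3 -c "
from blk import *
d=np.load('scene.npz');blk(d,.12,.17);blk(d,.11,.15)"
```

```text
-x face 110 slope deg 3.86 at 0.0734 val 0.5013 range 0.0565 0.1013 tilt deg 1.77
-y face 165 slope deg -3.39 at 0.5239 val 0.0541 range 0.5008 0.5495 tilt deg 0.54
-x face 65 slope deg 3.81 at 0.0722 val 0.5009 range 0.0565 0.1013 tilt deg 1.12
-y face 101 slope deg -3.36 at 0.5245 val 0.054 range 0.5026 0.5474 tilt deg -0.34
```

```bash
cat > dk.py <<'E'
from h import *
def dk(d):
    W=world(d);x,y,z=np.moveaxis(W,-1,0)
    m=(abs(z-.09)<.005)&(x>.44)&(x<.62)&(y>0)&(y<.13);p=W[m]
    def line(k,v,lo,hi,fn,step=.004):
        pts=[]
        for b in np.arange(lo,hi,step):
            s=(p[:,k]>=b)&(p[:,k]<b+step)
            if s.sum()>2: pts.append((b+step/2,fn(p[s,v])))
        pts=np.array(pts)
        for _ in range(4):
            c=np.polyfit(pts[:,0],pts[:,1],1);r=pts[:,1]-np.polyval(c,pts[:,0]);pts=pts[abs(r)<2*r.std()+1e-4]
        return 'deg',np.degrees(np.arctan(c[0])).round(2),'mid',np.polyval(c,(lo+hi)/2).round(4),'sd',r.std().round(4),len(pts)
    print('free edge y@x=.53',*line(0,1,.475,.585,np.min))
    print('-x edge x@y=.06',*line(1,0,.03,.09,np.min))
    print('+x edge x@y=.06',*line(1,0,.03,.09,np.max))
    # sill top
    m=(z>.098)&(z<.107)&(x>.44)&(x<.62)&(y>.105)&(y<.13);q=W[m]
    print('sill pts',len(q),'y@',np.polyfit(q[:,0]-.53,q[:,1],1).round(4) if len(q)>5 else '')
    p0=p; 
    print('deck max y',*line(0,1,.47,.5,np.max))
E
python3 -c "
from dk import *
dk(np.load('scene.npz'))"
```

```text
free edge y@x=.53 deg -2.41 mid 0.0209 sd 0.0008 24
-x edge x@y=.06 deg 1.39 mid 0.4598 sd 0.0005 13
+x edge x@y=.06 deg 2.8 mid 0.5974 sd 0.0018 14
sill pts 63 y@ [0.0328 0.1231]
deck max y deg -4.19 mid 0.1197 sd 0.001 8
```

Request:
servo_tool(moves="0.004 -0.007 0.003 0.01 0.017 -0.018 1;0 0 0 0 0 0 1;0 0 0.008 0 0 0 1;0 0 0 0 0 0 1")

```text
time_s: 19.03
tool_pos: [0.5322, 0.0867, 0.1566]
tool_rot: [-179.9, -0.2, -2.4]
force: [-0.4, 0.4, -4.4]
grip_width: 0.0498
```

```bash
python3 -c "
from h import *
togo(.530,.0865,.1417,-2.4)"
```

```text
t 19.03 pos [0.5322 0.0867 0.1566] rot [-179.88   -0.21   -2.4 ] F [-0.4  0.4 -4.4] w 0.0498 q [ -39.    7.   29.  104.   -4.   70. -101.]
shift mm [-2.3  0.3 14.8] norm 15.0 turn frac [-0.004 -0.007  0.   ]
```

Request:
servo_tool(moves="-0.002 0 0.007 0 -0.007 0 1;0 0 0.002 0 0 0 1;0 0 0 0 0 0 1")

```text
time_s: 19.28
tool_pos: [0.5306, 0.0871, 0.1473]
tool_rot: [-179.9, -0.1, -2.4]
force: [-0.1, 0.2, -4.4]
grip_width: 0.0497
```

```bash
python3 -c "
from blk import *
togo(.530,.0865,.1417,-2.4)
d=snap('scene');blk(d,.11,.15)"
```

```text
t 19.28 pos [0.5306 0.0871 0.1473] rot [-1.7985e+02 -7.0000e-02 -2.3800e+00] F [-0.1  0.2 -4.4] w 0.0497 q [ -39.    7.   29.  105.   -4.   69. -101.]
shift mm [-0.6  0.6  5.6] norm 5.6 turn frac [-0.005 -0.002  0.001]
-x face 137 slope deg 2.23 at 0.0848 val 0.506 range 0.0626 0.1071 tilt deg 0.29
-y face 112 slope deg -1.66 at 0.5303 val 0.0609 range 0.5064 0.5533 tilt deg -0.78
```

Request:
servo_tool(moves="-0.001 0 0.003 0 0 0.018 1;0 0 0.001 0 0 0 1")

```text
time_s: 19.5
tool_pos: [0.5295, 0.0871, 0.1432]
tool_rot: [-179.9, -0.1, -2.9]
force: [0.2, -1.1, -4.4]
grip_width: 0.0499
```

Request:
servo_tool(moves="0 0 0.004 0 0 0 1;0 0 0 0 0 0 1")

```text
time_s: 19.67
tool_pos: [0.5308, 0.0876, 0.1426]
tool_rot: [-179.7, -0.2, -2.9]
force: [-0.8, -0.1, -4.1]
grip_width: 0.0498
```

Request:
servo_tool(moves="-0.001 0 0.004 -0.01 -0.007 0 1;0 0 0.001 0 0 0 1")

```text
time_s: 19.83
tool_pos: [0.5322, 0.088, 0.1417]
tool_rot: [-179.9, -0.3, -2.9]
force: [0.5, -0.2, -4.3]
grip_width: 0.05
```

Request:
servo_tool(moves="0 0 0.004 0 0 0 1;0 0 0.001 0 0 0 1")

```text
time_s: 20.0
tool_pos: [0.5334, 0.0882, 0.1419]
tool_rot: [-179.8, -0.4, -2.9]
force: [-0.7, 0.3, -4.3]
grip_width: 0.0497
```

Request:
servo_tool(moves="-0.004 0.001 0.007 -0.006 -0.013 0 1;0 0 0.001 0 0 0 1")

```text
time_s: 20.17
tool_pos: [0.5356, 0.0887, 0.1425]
tool_rot: [-179.6, -0.8, -2.9]
force: [-0.4, -0.6, -5.3]
grip_width: 0.0498
```

```bash
python3 -c "
from blk import *
o=env.get_obs();print(o['effort'].round(1),o['joint_velocities'].round(1),o['qpos'].round(1))
togo(.530,.0865,.1417,-2.9)
d=snap('scene');blk(d,.11,.15);cv2.imwrite('pics/s14.png',d['img'][...,::-1])"
```

```text
[ -0.  -35.8   2.2 -33.4  -0.   -0.1  -0. ] [ 0.1 -0.6  0.1 -2.4 -0.5 -1.   0.4] [ -39.2    7.2   29.3  105.    -4.    67.9 -101.5]
t 20.17 pos [0.5356 0.0887 0.1425] rot [-179.63   -0.83   -2.91] F [-0.4 -0.6 -5.3] w 0.0498 q [ -39.    7.   29.  105.   -4.   68. -102.]
shift mm [-5.5  2.5  0.7] norm 6.1 turn frac [-0.013 -0.029 -0.   ]
-x face 139 slope deg 3.75 at 0.0858 val 0.511 range 0.0642 0.1087 tilt deg 0.61
-y face 109 slope deg -2.27 at 0.5313 val 0.0629 range 0.5098 0.5566 tilt deg -0.16
```

View pics/s14.png

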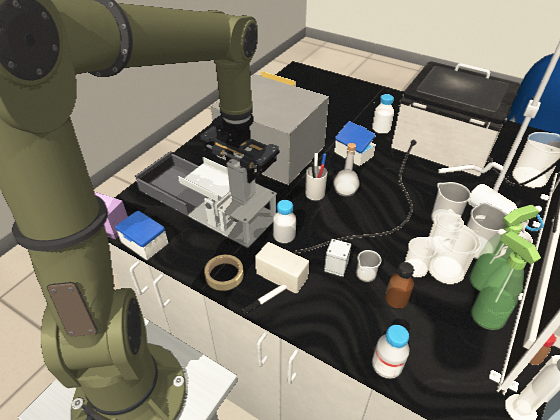

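Request:
servo_tool(moves="-0.008 0.002 -0.006 -0.013 -0.03 0 1;0 0 0 0 0 0 1")

```text
time_s: 20.38
tool_pos: [0.527, 0.087, 0.1464]
tool_rot: [180.0, 0.1, -2.9]
force: [0.3, 0.3, -4.5]
grip_width: 0.0501
```

```bash
python3 -c "
from h import *
togo(.529,.0865,.139,-2.9)"
```

```text
t 20.38 pos [0.527  0.087  0.1464] rot [ 1.7995e+02  8.0000e-02 -2.9300e+00] F [ 0.3  0.3 -4.5] w 0.0501 q [ -39.    7.   29.  105.   -3.   69. -102.]
shift mm [2.1 0.4 7.4] norm 7.7 turn frac [ 0.002  0.003 -0.001]
```

Request:
servo_tool(moves="0.001 0 0.008 0 0 0 1")

```text
time_s: 20.47
tool_pos: [0.5288, 0.0872, 0.14]
tool_rot: [-180.0, -0.0, -2.9]
force: [-14.5, -2.7, 57.7]
grip_width: 0.0497
```

Request:
servo_tool(moves="0 0 0.003 0 0 0 1")

```text
time_s: 20.55
tool_pos: [0.5293, 0.0871, 0.1399]
tool_rot: [-179.9, -0.0, -2.9]
force: [-12.6, -1.9, 33.8]
grip_width: 0.0499
```

```bash
python3 -c "
from blk import *
state()
d=snap('scene');blk(d,.11,.15)
from dk import *
dk(d)"
```

```text
t 20.55 pos [0.5293 0.0871 0.1399] rot [-1.7992e+02 -5.0000e-02 -2.9100e+00] F [-12.6  -1.9  33.8] w 0.0499 q [ -39.    7.   29.  105.   -4.   68. -102.]
-x face 138 slope deg 3.53 at 0.0847 val 0.5035 range 0.0627 0.1083 tilt deg 0.18
-y face 112 slope deg -2.43 at 0.5244 val 0.061 range 0.5012 0.5496 tilt deg -0.39
free edge y@x=.53 deg -2.19 mid 0.0214 sd 0.0009 28
-x edge x@y=.06 deg 3.43 mid 0.459 sd 0.0012 15
+x edge x@y=.06 deg 1.33 mid 0.5985 sd 0.0014 14
sill pts 67 y@ [-0.014   0.1205]
deck max y deg -7.68 mid 0.1199 sd 0.0011 8
```

Request:
servo_tool(moves="0 0 -0.002 0 0 0 1;0 0 0 0 0 0 -1;0 0 0 0 0 0 -1;0 0 0 0 0 0 -1;0 0 0 0 0 0 -1;0 0 0 0 0 0 -1;0 0 0 0 0 0 -1;0 0 0 0 0 0 -1")

```text
time_s: 21.27
tool_pos: [0.5298, 0.0871, 0.1382]
tool_rot: [-180.0, -0.1, -2.9]
force: [-0.1, 0.1, -0.2]
grip_width: 0.0842
```

```bash
python3 -c "
from blk import *
state()
d=snap('scene');blk(d,.11,.15)
cv2.imwrite('pics/s15.png',cv2.resize(d['img'][110:250,185:325,::-1],None,fx=4.2,fy=4.2))"
```

```text
t 21.27 pos [0.5298 0.0871 0.1382] rot [-1.7997e+02 -5.0000e-02 -2.9200e+00] F [-0.1  0.1 -0.2] w 0.0842 q [ -39.    7.   29.  105.   -4.   68. -102.]
-x face 138 slope deg 3.35 at 0.085 val 0.5041 range 0.0633 0.1089 tilt deg -0.49
-y face 104 slope deg -3.17 at 0.5232 val 0.0613 range 0.5036 0.5515 tilt deg 0.54
```

View pics/s15.png

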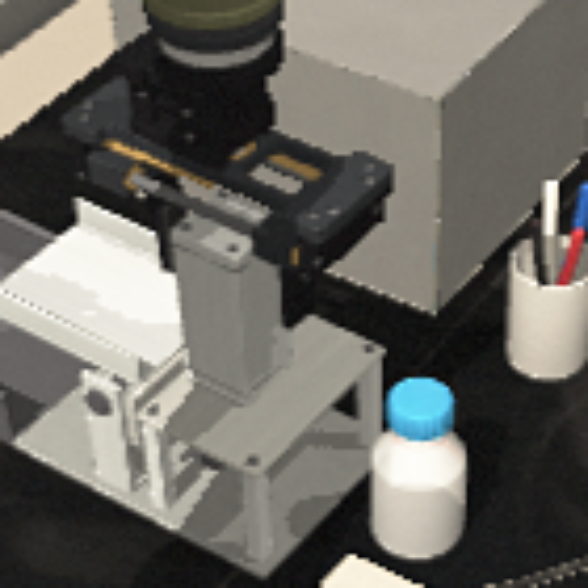

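Request:
servo_tool(moves="0 0 -0.012 0 0 0 -1;0 0 -0.02 0 0 0 -1;0 0 -0.02 0 0 0 -1;0 0 -0.025 0 0 0 -1;0 0 -0.025 0 0 0 -1;0 0 -0.025 0 0 0 -1;0 0 0 0 0 0 -1")

```text
time_s: 21.9
tool_pos: [0.5286, 0.0864, 0.2743]
tool_rot: [180.0, 0.0, -3.0]
force: [1.1, 0.0, 0.6]
grip_width: 0.0873
```

```bash
python3 -c "
from blk import *
togo(.529,.01,.26,-2.6)
d=snap('scene');blk(d,.11,.19)
cv2.imwrite('pics/s16.png',cv2.resize(d['img'][100:250,165:315,::-1],None,fx=4,fy=4))
d=snap('top');cv2.imwrite('pics/t4.png',cv2.resize(d['img'][170:250,105:270,::-1],None,fx=4.8,fy=4.8))"
```

```text
t 21.9 pos [0.5286 0.0864 0.2743] rot [ 1.7998e+02  3.0000e-02 -2.9700e+00] F [1.1 0.  0.6] w 0.0873 q [ -40.    3.   29.   94.   -1.   84. -104.]
shift mm [ 4.4 76.3 14.3] norm 77.7 turn frac [ 0.001  0.001 -0.013]
-x face 285 slope deg 3.07 at 0.0841 val 0.504 range 0.063 0.1088 tilt deg -0.16
-y face 249 slope deg -3.14 at 0.5254 val 0.0613 range 0.5027 0.5514 tilt deg -0.18
```

View pics/s16.png

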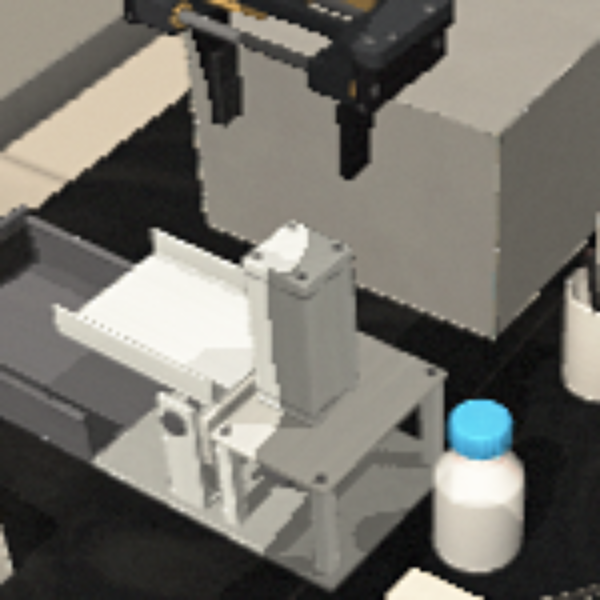

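View pics/t4.png

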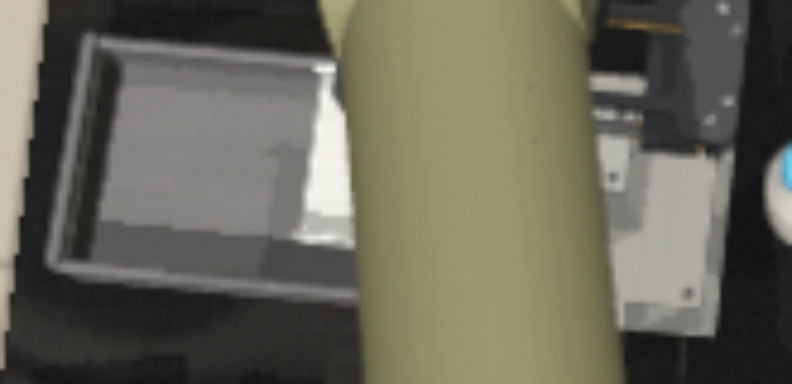

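Request:
servo_tool(moves="0.002 0.03 0 0 0 0 1;0.002 0.03 0 0 0 0 1;0 0.022 0 0 0 0 1;0 0 0 0 0 0 1;0 0 0 0 0 0 1;0 0 0.02 0 0 0 1;0 0 0.02 0 0 0 1;0 0 0 0 0 0 1;0 0 0 0 0 0 1;0 0 0 0 0 0 1;0 0 0 0 0 0 1", squeeze=20)

```text
time_s: 22.92
tool_pos: [0.5214, 0.007, 0.2229]
tool_rot: [179.8, 1.0, -2.5]
force: [0.3, -0.6, -0.7]
grip_width: 0.0215
```

```bash
python3 -c "
from h import *
togo(.529,.012,.162,-2.8)"
```

```text
t 22.92 pos [0.5214 0.007  0.2229] rot [179.8    1.03  -2.5 ] F [ 0.3 -0.6 -0.7] w 0.0215 q [-36.   3.  33. 100.  -1.  79. -95.]
shift mm [ 8.4 -5.6 60.7] norm 61.6 turn frac [0.007 0.036 0.011]
```

Request:
servo_tool(moves="0.008 -0.003 0.01 0.007 0.036 0.01 1;0 0 0.02 0 0 0 1;0 0 0.02 0 0 0 1;0 0 0.01 0 0 0 1;0 0 0 0 0 0 1")

```text
time_s: 23.33
tool_pos: [0.5343, 0.0125, 0.1667]
tool_rot: [-179.8, -0.6, -2.6]
force: [-0.6, -0.4, 0.2]
grip_width: 0.0007
```

```bash
python3 -c "
from h import *
togo(.530,.02,.162,-2.8)
d=snap('scene');cv2.imwrite('pics/s17.png',cv2.resize(d['img'][100:250,165:315,::-1],None,fx=4,fy=4))
W=world(d);x,y,z=np.moveaxis(W,-1,0);m=(d['img'].max(-1)<60)&(x>.47)&(x<.58)&(y>-.06)&(y<.06)&(z>.15)&(z<.23)
p=W[m]
for b in np.arange(.15,.23,.005):
    q=p[(p[:,2]>b)&(p[:,2]<b+.005)]
    if len(q): print(b.round(3),len(q),q.min(0).round(3),q.max(0).round(3))
"
```

```text
t 23.33 pos [0.5343 0.0125 0.1667] rot [-179.81   -0.62   -2.6 ] F [-0.6 -0.4  0.2] w 0.0007 q [-35.   5.  33. 104.  -3.  71. -94.]
shift mm [-4.6 -7.3  4.6] norm 9.8 turn frac [-0.007 -0.022  0.007]
0.18 3 [0.527 0.003 0.184] [0.533 0.02  0.184]
0.185 13 [0.525 0.001 0.186] [0.544 0.019 0.19 ]
0.19 16 [0.524 0.    0.19 ] [0.539 0.018 0.195]
0.195 16 [ 0.524 -0.     0.195] [0.541 0.018 0.199]
0.2 18 [0.523 0.001 0.201] [0.542 0.021 0.205]
0.205 17 [0.524 0.001 0.205] [0.541 0.022 0.21 ]
0.21 10 [ 0.523 -0.     0.211] [0.539 0.017 0.215]
0.215 18 [ 0.521 -0.001  0.215] [0.538 0.023 0.22 ]
0.22 22 [ 0.522 -0.003  0.22 ] [0.544 0.024 0.225]
0.225 15 [ 0.522 -0.004  0.226] [0.539 0.023 0.229]
```

View pics/s17.png

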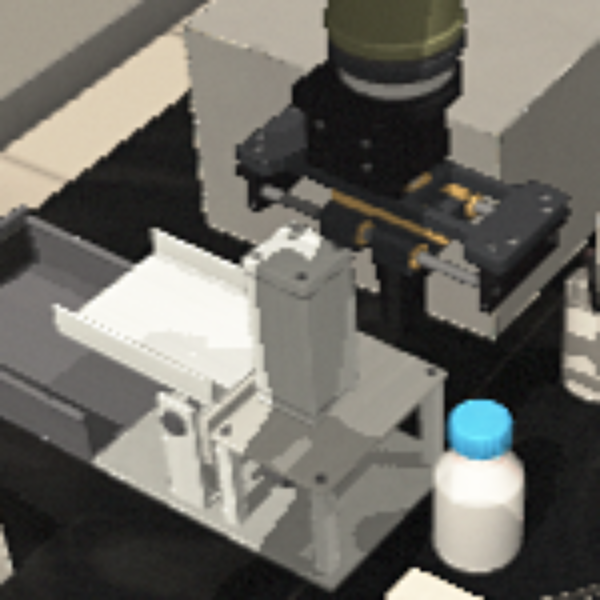

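Request:
servo_tool(moves="-0.006 -0.008 0.005 -0.007 -0.022 0 1;0 -0.008 0 0 0 0 1;0 -0.008 0 0 0 0 1")

```text
time_s: 23.63
tool_pos: [0.5313, 0.0369, 0.1654]
tool_rot: [-180.0, -0.2, -2.8]
force: [0.8, -0.2, -0.5]
grip_width: 0.0005
```

```bash
python3 -c "
from h import *
togo(.530,.05,.162,-2.8)"
```

```text
t 23.63 pos [0.5313 0.0369 0.1654] rot [-179.97   -0.23   -2.79] F [ 0.8 -0.2 -0.5] w 0.0005 q [-37.   5.  32. 104.  -3.  71. -97.]
shift mm [ -1.9 -13.    3.4] norm 13.6 turn frac [-0.001 -0.008  0.   ]
```

Request:
servo_tool(moves="-0.002 -0.006 0.003 0 0 0 1;0 -0.006 0.001 0 0 0 1;0 -0.006 0.001 0 0 0 1")

```text
time_s: 23.88
tool_pos: [0.5312, 0.0589, 0.162]
tool_rot: [-179.9, -0.4, -2.6]
force: [-0.8, -1.0, 1.8]
grip_width: 0.0002
```

Request:
servo_tool(moves="0 -0.006 0.001 0 0 0 1;0 -0.006 0.001 0 0 0 1")

```text
time_s: 24.05
tool_pos: [0.5322, 0.0721, 0.1605]
tool_rot: [-179.9, -0.5, -2.6]
force: [-0.0, -0.8, 0.8]
grip_width: 0.0004
```

```bash
python3 -c "
from blk import *
togo(.530,.09,.162,-2.8)
d=snap('scene');blk(d,.11,.18);cv2.imwrite('pics/s18.png',cv2.resize(d['img'][100:250,165:315,::-1],None,fx=4,fy=4))"
```

```text
t 24.05 pos [0.5322 0.0721 0.1605] rot [-179.93   -0.47   -2.61] F [-0.  -0.8  0.8] w 0.0004 q [ -39.    6.   30.  104.   -3.   70. -100.]
shift mm [ -3.  -17.8  -1.6] norm 18.1 turn frac [-0.003 -0.016  0.007]
-x face 219 slope deg 3.37 at 0.0949 val 0.5047 range 0.0683 0.1217 tilt deg -0.0
-y face 203 slope deg -3.64 at 0.5263 val 0.0704 range 0.5036 0.549 tilt deg 11.48
```

View pics/s18.png

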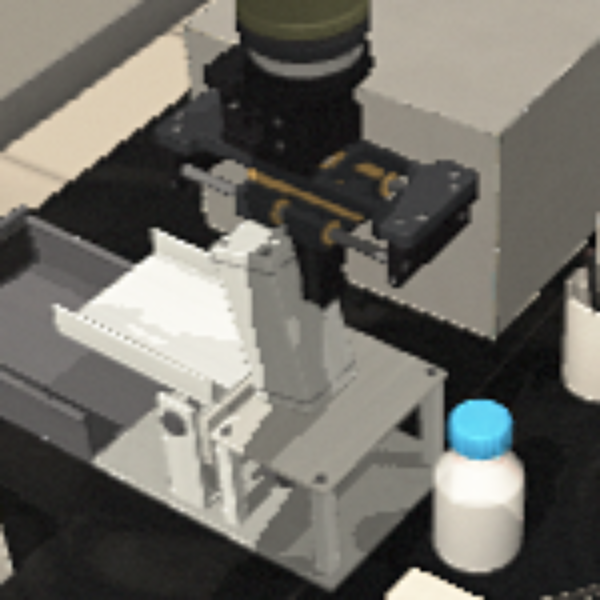

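Request:
servo_tool(moves="-0.002 -0.008 -0.001 0 -0.01 0 1;0 -0.008 0 0 0 0 1;0 -0.008 0 0 0 0 1")

```text
time_s: 24.35
tool_pos: [0.5309, 0.0988, 0.161]
tool_rot: [-179.9, -0.1, -2.6]
force: [0.0, 0.1, 0.4]
grip_width: 0.0001
```

```bash
python3 -c "
from blk import *
state()
d=snap('scene');blk(d,.12,.18);cv2.imwrite('pics/s19.png',cv2.resize(d['img'][100:250,165:315,::-1],None,fx=4,fy=4))"
```

```text
t 24.35 pos [0.5309 0.0988 0.161 ] rot [-1.7989e+02 -1.1000e-01 -2.6400e+00] F [0.  0.1 0.4] w 0.0001 q [ -40.    7.   29.  103.   -3.   71. -103.]
-x face 134 slope deg 2.93 at 0.1072 val 0.5052 range 0.0801 0.1298 tilt deg -0.56
-y face 69 slope deg -16.72 at 0.5299 val 0.0864 range 0.5037 0.5534 tilt deg 37.93
```

View pics/s19.png

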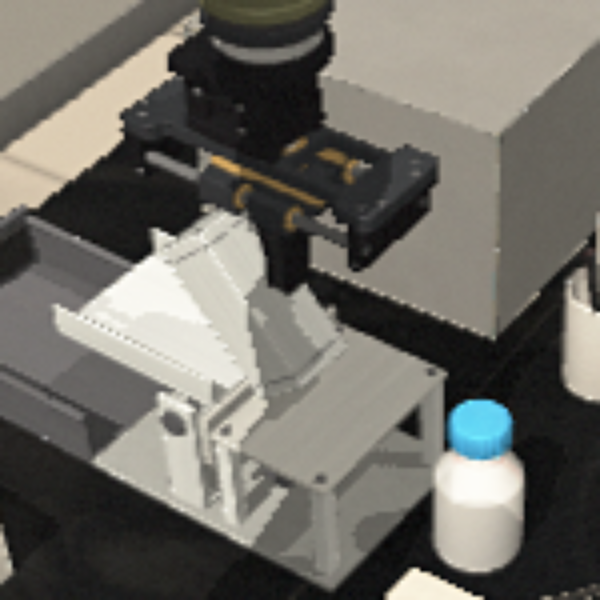

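Request:
servo_tool(moves="0 0.01 -0.01 0 0 0 1;0 0.02 -0.02 0 0 0 1;0 0.02 -0.03 0 0 0 1;0 0.02 -0.03 0 0 0 1;0 0.02 -0.03 0 0 0 1;0 0.02 -0.02 0 0 0 1;0 0 0 0 0 0 1;0 0 0 0 0 0 1;0 0 0 0 0 0 1;0 0 0 0 0 0 1")

```text
time_s: 25.23
tool_pos: [0.5232, -0.0184, 0.3102]
tool_rot: [-179.9, -0.0, -2.5]
force: [0.1, 0.8, -0.5]
grip_width: 0.0004
```

```bash
python3 -c "
from blk import *
state()
d=snap('scene');cv2.imwrite('pics/s20.png',cv2.resize(d['img'][100:250,125:325,::-1],None,fx=4,fy=4))
d=snap('top');cv2.imwrite('pics/t5.png',cv2.resize(d['img'][160:260,105:305,::-1],None,fx=4,fy=4))"
```

```text
t 25.23 pos [ 0.5232 -0.0184  0.3102] rot [-1.7993e+02 -2.0000e-02 -2.5100e+00] F [ 0.1  0.8 -0.5] w 0.0004 q [-35.   0.  35.  92.  -0.  88. -93.]
```

View pics/s20.png

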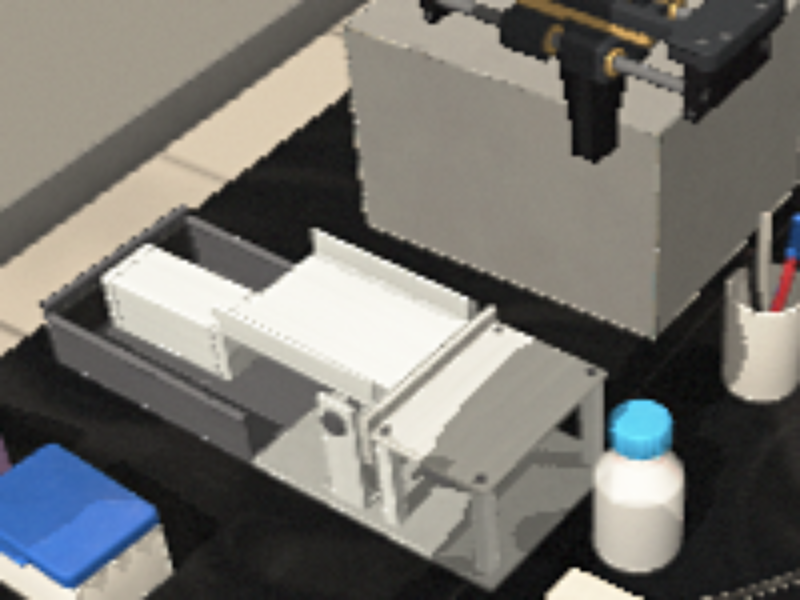

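View pics/t5.png

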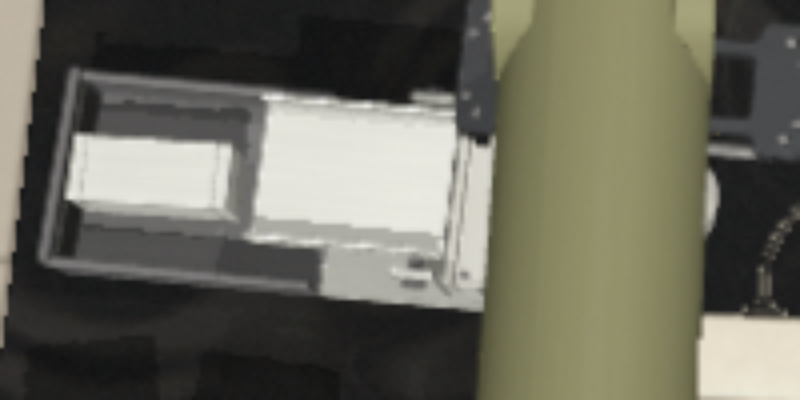

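```bash
python3 -c "
from h import *
for n in ('scene','top'):
    d=snap(n);W=world(d);x,y,z=np.moveaxis(W,-1,0)
    m=(x>.50)&(x<.56)&(y>.14)&(y<.25)&(z>.07)
    p=W[m]; A=np.c_[p[:,1]-.197,np.ones(len(p))];c=np.linalg.lstsq(A,p[:,2],rcond=None)[0];print(n,'tray slope',c[0].round(4),'z',c[1].round(4))
    m=(x>.48)&(x<.58)&(y>.29)&(y<.43)&(z>.035)&(z<.09)&(d['img'].min(-1)>150)
    p=W[m];print('block top',len(p),p.min(0).round(3),p.max(0).round(3),np.median(p[:,2]).round(4))
    q=p[p[:,2]>.05];print(np.polyfit(q[:,1],q[:,2],1).round(3),np.polyfit(q[:,0],q[:,2],1).round(3))
    if n=='scene': cv2.imwrite('pics/s21.png',d['img'][...,::-1])
state()"
```

```text
scene tray slope -0.0003 z 0.0993
block top 527 [0.515 0.298 0.035] [0.57  0.43  0.062] 0.0563
[-0.002  0.057] [0.031 0.04 ]
top tray slope -0.004 z 0.0963
block top 679 [0.514 0.3   0.035] [0.566 0.424 0.064] 0.054
[-0.001  0.055] [-0.005  0.057]
t 25.43 pos [ 0.5231 -0.0177  0.3096] rot [-1.7997e+02  4.0000e-02 -2.4300e+00] F [0.2 0.3 0.5] w 0.0007 q [-35.   0.  34.  92.  -0.  88. -93.]
```

View pics/s21.png

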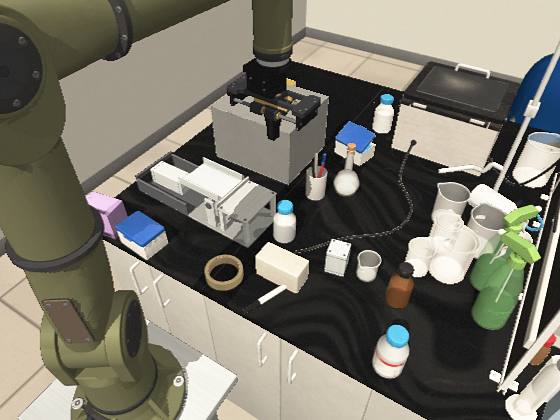

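The block lies flat in the trough, the tray is level, the white bottle and all the other items are standing, and the robot is touching nothing. Handing in.

```bash
python3 -c "
from h import *
print(env.sign_off())"
```

```text
the job is handed in; nothing more can be done
None
```

The job is done and handed in, at 25.4 s of the 70 s. I lifted the white bottle off the deck by its cap and stood it upright on the worktop to the right of the deck. I then stood the tall block on the deck, let go, and pushed its upper part with closed fingers until it fell over the sill and slid into the trough.

**Last checks (both cameras):**
- **Block:** it lies flat in the trough, with its top at about 55 mm where 56 mm is expected.
- **Tray:** it is back level, at 96 to 99 mm with a slope of 0.004 or less.
- **Other items:** the white bottle, brown bottle, short block and beaker are all standing. The last three look unmoved.
- **Block on the deck before the push:** about 1 mm off the middle and within about 1° of square to the sill. The two cameras disagreed by up to about 1° on the chute's yaw.

**What went wrong or disagreed:**
- **Missed first grasp:** the fingertips really sit about 19 mm behind the reported tool point, not 11 mm ahead of it. The first close on the bottle therefore shut just above the cap without touching it. I corrected for the offset from then on.
- **Hard set-down:** the held block touched the deck with a short peak of about 58 N at the wrist. That is under the 120 N limit, but firmer than I intended.

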